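# Free the buried icing smoother and lock it in its dock

## Task

Draw the black icing smoother out from under the stack (ramekin, disc, bowl) and the low rail, which holds the stack back, without touching the stack, so that it is left standing in order on the bench behind the rail. Lay the smoother on the bench well clear of the rail and let go, then take it again another way and slide it knob end first, flat on the bench, fully home under the dock's roof. Then push the dock's slide lock to its end stop to lock it in; leave the turntable, spatula and canister where they are.

Things in the scene. Friction and masses are not known exactly. Their poses are not given: they have to be found in the camera images.
- smoother: Black plastic icing smoother lying flat, 200 mm long along y, 10 mm thick, 150 g. Origin: middle of its underside, z up. Broad plate 54 mm wide from y = -45 to +100 mm; narrow tail 30 mm wide from y = -100 to -45 mm, with an upright knob. Centre of mass near y = +10 mm. At the start the tail and knob stick out on the rail's -y side; the plate is under the stack.
- smoother_knob (a point): Centre of the top of the smoother's knob, 37 mm above its underside, at y = -80 mm of the smoother. The knob is 24 mm along x, 20 mm along y, and stands 27 mm above the tail.
- ramekin: Pink ceramic ramekin, the lowest piece of the stack, standing on the smoother's plate about 50 mm from the smoother's origin towards +y. Straight-sided, 80 mm wide, 42 mm high, 0.14 to 0.28 kg. Origin: middle of its underside.
- disc: Loose round wooden disc lying on the ramekin's rim, 92 mm wide, 8 mm thick. Origin: middle of its underside.
- bowl: Small glass bowl standing loose on the wooden disc, 92 mm wide at the rim, 52 mm at the foot, 36 mm high; its rim starts 96 mm above the bench. Origin: middle of its underside.
- rail: Fixed low stainless rail: flat, polished (slippery) bar 170 mm long along its x, 14 mm thick along y, 16 to 36 mm above the bench, a foot at each end (free span 126 mm). Origin: on the bench under the bar's middle. The stack stands on its +y side, 6 to 40 mm from the bar. The smoother passes under the bar along -y, the ramekin does not.
- rail_clear (a point): A point on the bench at y = -130 mm of the rail: with the smoother's origin here or farther along the rail's -y, it is well clear of rail and stack. As it is drawn, the stack first rides along until it meets the bar, then settles 10 mm down onto the bench as the plate leaves.
- dock: Fixed aluminium dock, open to its +y. Origin: on the bench, middle of the back stop's inside face. Bay 60 mm wide along x, 42 mm high, roofed from y = 0 to 36 mm (roof top 46 mm high), no floor: the smoother slides in on the bench. A steel lock bolt, 16 to 28 mm above the bench, crosses the mouth at y = 38 to 50 mm, over the tail and in front of the knob.
- dock_home (a point): Point on the bench at y = 100 mm of the dock: the smoother's origin is here when it is fully home, tail end against the back stop, its y along the dock's y, knob under the roof, plate outside. The lock's track on the dock's -x side is 15 mm high and reaches x = -120 mm; the keeper on the +x side is 29 mm high and reaches x = 61 mm.
- lock (a joint): The slide lock's travel in m along the dock's +x: 0 (or nearly) open, bolt tip at x = -36 mm of the dock; 0.055 at its end stop, bolt tip at x = +19 mm. About 2 N of friction; it stays where it is left. It is blocked if the knob is not past it.
- lock_grip (a point): Centre of the top of the slide lock's black upright grip, 76 mm above the bench; the grip is 16 mm along the dock's x, 14 mm along its y, and reaches down to the bolt 28 mm above the bench. It is at x = -73 mm plus the lock's travel, y = 44 mm of the dock.
- turntable: Bystander: cast-aluminium cake turntable, 210 mm wide, 74 mm high. Origin: middle of its foot.
- spatula: Bystander: offset spatula, stainless blade and black handle, 235 mm long along its y, 30 mm wide, 12 mm high. Origin: on the bench near its middle.
- canister: Bystander: steel canister, 70 mm wide, 90 mm high. Origin: middle of its underside.
Mind the look-alikes: they are no part of the job. What is meant by the dock is not green, and is the larger of those in its own colour.

How it is judged (in metres and radians):
On the way, in this order (a step that is already met when the one before it is completed fails the run):
1. the smoother lies flat on the bench, drawn out clear of the rail and let go, the stack standing on the bench (y of smoother in the frame of rail below -0.112 m and height (world z) of each of smoother, ramekin below 0.005 m and angle between smoother's own z axis and vertical below 0.06 rad and linear speed of smoother below 0.02 m/s and contact force between each of the fingers, the arm and smoother below 0.1 N and angle between each of ramekin, disc, bowl's own z axis and vertical below 0.08 rad and y of ramekin in the frame of rail between 0.035 and 0.12 m and x of ramekin in the frame of rail between -0.05 and 0.05 m and horizontal distance between disc and ramekin below 0.015 m and height (world z) of disc between 0.037 and 0.048 m and horizontal distance between bowl and disc below 0.02 m and height (world z) of bowl between 0.045 and 0.056 m), for 0.2 s.
2. the smoother is home in the dock, knob under the roof (y of smoother in the frame of dock below 0.109 m and x of smoother_knob in the frame of dock between -0.03 and 0.03 m and y of smoother_knob in the frame of dock between 0 and 0.033 m and height (world z) of smoother below 0.005 m and angle between smoother's own z axis and vertical below 0.08 rad), for 0.1 s.
At the end, for the whole second after the job is handed in: Smoother flat on the bench, knob under the dock's roof, within 9 mm of the back stop; lock within 5 mm of its end stop; ramekin upright on the bench, 35 to 120 mm behind the rail and within 50 mm of its middle; disc within 15 mm and bowl within 20 mm of centre on it, upright; all at rest (all of step 2 and value of joint lock above 0.05 m and linear speed of each of smoother, bowl, ramekin below 0.02 m/s and angle between each of ramekin, disc, bowl's own z axis and vertical below 0.08 rad and height (world z) of ramekin below 0.005 m and y of ramekin in the frame of rail between 0.035 and 0.12 m and x of ramekin in the frame of rail between -0.05 and 0.05 m and horizontal distance between disc and ramekin below 0.015 m and height (world z) of disc between 0.037 and 0.048 m and horizontal distance between bowl and disc below 0.02 m and height (world z) of bowl between 0.045 and 0.056 m); the robot touches nothing.
It fails at once if the robot touches the ramekin, the disc or the bowl (contact force between any of the fingers, the arm and ramekin above 0.5 N or contact force between any of the fingers, the arm and disc above 0.5 N or contact force between any of the fingers, the arm and bowl above 0.5 N).
It fails at once if the turntable, spatula or canister is shifted more than 15 mm (distance of any of turntable, spatula, canister from where it was at the start of the episode above 0.015 m).
It also fails if it takes over 61 s, if anything falls off the work surface, if the arm or the gripper's body presses on something with over 40 N, if the wrist force passes 120 N, or if a joint passes its speed limit or range.

## Robot

A 6-joint arm with a two-finger parallel gripper is mounted at the origin on the work surface. World frame = base frame: x ahead of the robot, y to its left, z up, the work surface at z = 0. Lengths are in m, angles in degrees, forces in N, time in s.
With the tool pointing down it reaches from about 0.4 to 0.825 m from the base axis. Payload 7 kg.
Tool frame: the origin (TCP) lies between the finger pads; the fingertips stand 11 mm ahead of it and the grasp point (between the pads) lies 8 mm behind it (r.tcp_to_tips is the distance from the TCP to the fingertips, in m); x points along the fingers, y is the direction in which the jaws open and shut, and the axes are right-handed (so a half turn about x gives the same grasp; the last joint's range is limited). The gripper opens to 88 mm and grips with 3 to 60 N. Pads are 19 mm wide; open, the fingers measure 130 mm over their backs; the gripper's body (78 mm by 193 mm) begins 47 mm behind the grasp point.
Start: joints at [90.418, 20.546, 0.682, 0, -70.136, -16.507], TCP at [0.187, 0.649, 0.217] pointing down, gripper open.
Joint ranges: [-176.03, 176.03], [-82.01, 121.73], [-58.28, 71.71], [-173.87, 95.51], [-174.79, -0.11], [-173.66, 173.66]. Speed limits (degrees/s): [136.94, 136.94, 172.46, 180, 180, 180].

## Interface

Orientations are given as [roll, pitch, yaw] about the fixed x, y, z axes, in that order (R = Rz(yaw) Ry(pitch) Rx(roll)).
In Python, from plant import r gives the robot as it stands.
- The arm moves only by the tool arm_command, never from a script. Its argument "plan" is a list of rows, each an object of numbers: "dx", "dy", "dz": the shift along the tool's x, y, z each as a share of 0.02 m, from -1 to 1; "wx", "wy", "wz": the turn, a rotation vector about the tool's x, y, z each as a share of 0.08 rad, from -1 to 1. In form: [{"dx": .., "dy": .., "dz": .., "wx": .., "wy": .., "wz": ..}, ...]. A call has 1 to 20 rows; each row shifts and turns the pose as measured when the row begins, along the tool's axes as they then stand; what a row does not reach is not made up. A row lasts 1/12 s, in which the tool goes at most 41.7 mm and 7.16 degrees, less where a joint would pass 70% of its speed; a pose out of reach is approached as far as the arm can. A call with a number of a shift or a turn outside -1 to 1 is refused whole. A call with a gripper value outside its range is refused whole. "fingers" is the closure, from -1 (fully open) to 1 (shut), so that 0 is half open, set as the call begins (left out, the last holds). The fingers move at their own pace and stop on an object; "force" is the grip in N (left out, the last holds). Time passes only in rows, so rows that do not move let the fingers close. It gives the time, the measured TCP pose, the force and the opening at its end, in the units of the state.
- r.get_state(): the state, without advancing time (a new reading comes with each control period).
- r.capture(name): name is "scene" or "top" or "wrist"; returns (picture, depth): 400x640x3 uint8, red, green, blue; 400x640 float32, m along the optical axis (not along the pixel's ray), 0 where there is no reading.
- r.camera_model(name): a dict with "vertical_fov" (degrees; the focal length in pixels is half the picture's height over the tangent of half this angle, whatever the lens; pixels are square), "cx", "cy" (the principal point, pixels), "R" (3x3) and "t" (3): a world point X has camera coordinates R X + t. Camera axes: x right, y down, z forward; pixel columns grow to the right and rows downward; lengths in m; the calibration is good to about 2 mm. A picture is of the moment at which its call begins: read the wrist's pose just before it. camera_model takes no time and is no camera call; for the wrist camera it gives the pose at the moment of the call.
- r.close_job(): hands the job in, once; it reports no verdict.
Trained networks look in the newest picture that a camera, given by its name, has taken for a name from the list of things; names that differ only in an ending like _2 or _b are one class to them, and where a whole thing is asked for, a point or a joint stands for the part that bears it (a point fixed in the world has none). Each returns a list of dicts, best first, with "score" (0 to 1); they miss things now and then, are a little off and sometimes report something else, mostly with a low value. They report only what shows in the picture. A call takes as long as a camera call. They do not tell look-alikes from the thing itself.
- r.cut_out(camera, query): "mask" (400x640 bool, what is visible of it) and "bbox" ([left, top, width, height] in pixels, round what is visible of it).
- r.spot_point(camera, query): "centre" ([column, row] in pixels: a listed point, or the origin of a listed thing).
The state is a dict: "time_s": time; "joints": joint angles; "qd": joint speeds; "joint_torque": joint torques, N m; "tcp_pos": TCP position; "eef_rot": TCP orientation; "contact_force": force on the tool from outside, world axes, zero at the start; "moment": the same for the moment, N m; "gripper_width": finger opening in m.
Only numpy, scipy, OpenCV 4.12 (cv2) and the standard library are available. Lean on these libraries where they do the work, as an engineer would, in place of code of your own. Each camera call takes 0.05 s, during which the arm holds its last target.

## Working session

There is one attempt and no reset: what is moved stays moved. The work goes in short steps, Python scripts to look and compute and a tool call to move; the robot and the scene stay as the last step left them, time stands still between calls to the robot, and variables do not carry over. Pictures are saved under pics/ and viewed, and the job is handed in when it is done.

Besides the shell and the picture viewer there is one more tool, called by a JSON object that holds its "method" and its "body", one argument or row to a line. arm_command: Moves the arm, as the interface text tells. Shift numbers are shares of 0.02 m and turn numbers shares of 0.08 rad, none past 1 either way. Its arguments: {"type":"object","properties":{"plan":{"type":"array","items":{"type":"object","properties":{"dx":{"type":"number"},"dy":{"type":"number"},"dz":{"type":"number"},"wx":{"type":"number"},"wy":{"type":"number"},"wz":{"type":"number"}}}},"fingers":{"type":"number"},"force":{"type":"number"}},"required":["plan"]}

```bash
ls; mkdir -p pics
python3 - <<'E'
from plant import r
import cv2,numpy as np
print(r.get_state())
for n in ["scene","top"]:
    p,d=r.capture(n); cv2.imwrite(f"pics/{n}0.png",p[:,:,::-1]); np.save(f"{n}0d.npy",d)
    m=r.camera_model(n); print(n,m)
E
```

```text
pics
{'time_s': 0.0, 'joints': array([ 9.04207559e+01,  2.05904541e+01,  6.33194001e-01, -2.12405807e-02,
       -7.01373815e+01, -1.65065272e+01]), 'qd': array([ 0.12683479,  0.02918223, -0.03421383, -0.07519017,  0.01384047,
       -0.03184354]), 'joint_torque': array([-8.63951955e-04, -5.82716918e+01,  2.93047106e+01,  6.99704289e+00,
        6.87337102e-03, -1.72168834e-04]), 'tcp_pos': array([0.18691091, 0.64805959, 0.21622587]), 'eef_rot': array([  94.59454851,   89.90327426, -101.49845607]), 'contact_force': array([-0.44064357, -0.48166594, -0.66484699]), 'moment': array([-0.02705236, -0.01591043, -0.0049209 ]), 'gripper_width': 0.0876047509209265}
scene {'vertical_fov': 43.76651327752597, 'cx': 323.02955212055093, 'cy': 202.25200270932658, 'R': array([[-0.75820403,  0.65201607,  0.00129944],
       [ 0.50010795,  0.58283244, -0.64046732],
       [-0.41835234, -0.48495504, -0.76798433]]), 't': array([ 0.52747385, -0.22330625,  1.69843035])}
top {'vertical_fov': 55.2309005210894, 'cx': 318.49062567491285, 'cy': 198.26934947309417, 'R': array([[-0.16977809, -0.98546922, -0.00508175],
       [-0.96269782,  0.16695302, -0.21293096],
       [ 0.21068532, -0.03125883, -0.97705403]]), 't': array([0.00086914, 0.63862463, 0.8477461 ])}
```

View pics/scene0.png

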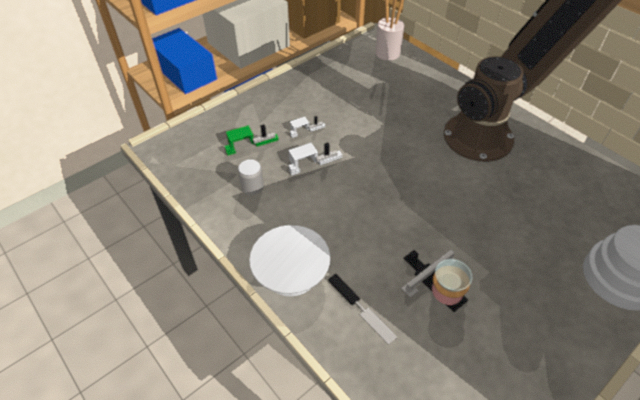

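View pics/top0.png

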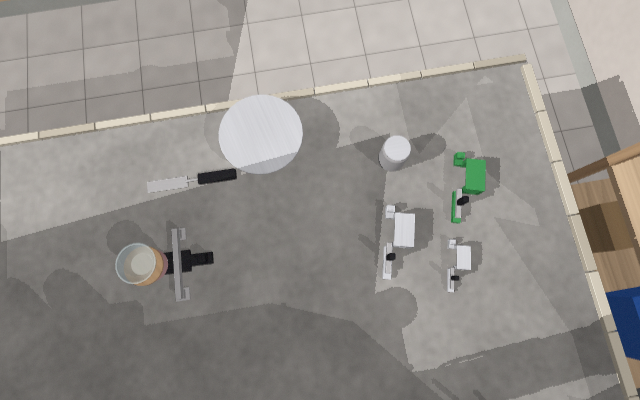

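Three dock-like things appear in the top view: green at (470,180), silver large at (402,232) and silver small at (460,258). The large silver one fits, so I'll enlarge it to confirm and measure.

```bash
cat > h.py <<'E'
from plant import r
import numpy as np,cv2
def foc(m): return 200/np.tan(np.radians(m['vertical_fov'])/2)
def ray(m,u,v):
    f=foc(m); d=np.array([(u-m['cx'])/f,(v-m['cy'])/f,1.]); return d
def back(m,u,v,z=None,depth=None):
    R=np.array(m['R']);t=np.array(m['t']);c=-R.T@t;d=R.T@ray(m,u,v)
    if depth is not None: return c+d*depth
    return c+d*((z-c[2])/d[2])
def proj(m,X):
    X=np.atleast_2d(X); p=X@np.array(m['R']).T+m['t']; f=foc(m)
    return np.c_[m['cx']+f*p[:,0]/p[:,2], m['cy']+f*p[:,1]/p[:,2]]
def cloud(m,d):
    f=foc(m); v,u=np.mgrid[0:400,0:640]
    P=np.stack([(u-m['cx'])/f*d,(v-m['cy'])/f*d,d],-1)-np.array(m['t'])
    return P@np.array(m['R'])
def tri(obs):
    A=np.zeros((3,3));b=np.zeros(3)
    for m,u,v in obs:
        R=np.array(m['R']);c=-R.T@np.array(m['t']);d=R.T@ray(m,u,v);d/=np.linalg.norm(d)
        Q=np.eye(3)-np.outer(d,d);A+=Q;b+=Q@c
    X=np.linalg.solve(A,b);return X
E
python3 - <<'E'
from h import *
np.set_printoptions(precision=4,suppress=True)
p=cv2.imread("pics/top0.png")
a=cv2.resize(p[140:310,360:520],None,fx=4,fy=4,interpolation=cv2.INTER_CUBIC)[:600]
cv2.imwrite("pics/dockcrop0.png",a)
a=cv2.resize(p[210:320,100:240],None,fx=5,fy=5,interpolation=cv2.INTER_CUBIC)
cv2.imwrite("pics/stackcrop0.png",a)
for cam in ["top","scene"]:
    m=r.camera_model(cam);d=np.load(cam+"0d.npy");C=cloud(m,d)
    print(cam)
    for q in ["smoother","smoother_knob","rail","ramekin","bowl","dock","lock_grip","dock_home","rail_clear"]:
        o=r.spot_point(cam,q)
        for e in o[:4]:
            u,v=e['centre'];iu,iv=int(round(u)),int(round(v))
            print(q,round(e['score'],2),np.round(e['centre'],1),C[iv,iu] if 0<=iu<640 and 0<=iv<400 else None)
E
```

```text
top
smoother 0.93 [171.6 263.5] [0.5401 0.2739 0.0117]
smoother_knob 0.6 [197.  256.5] [0.546  0.203  0.0382]
rail 0.66 [180.8 262.8] [0.5379 0.249  0.0197]
ramekin 0.63 [149.9 268.4] [0.5338 0.3052 0.0653]
bowl 0.7 [141.2 260.9] [0.5537 0.3256 0.0632]
dock 0.92 [403.6 230.7] [ 0.5194 -0.2976  0.0478]
dock 0.81 [473.1 177.9] [ 0.6194 -0.4948  0.0469]
dock 0.74 [461.2 259.8] [ 0.4289 -0.421   0.0325]
lock_grip 0.82 [464.3 196.2] [ 0.5745 -0.45    0.0743]
lock_grip 0.75 [392.7 257.3] [ 0.4624 -0.2528  0.077 ]
lock_grip 0.65 [152.7 266.9] [0.5336 0.2932 0.0771]
lock_grip 0.47 [458.2 278.7] [ 0.3878 -0.3956  0.0534]
dock_home 0.68 [173.8 262.3] [0.5411 0.2586 0.0389]
scene
smoother 0.75 [433.  281.8] [0.5537 0.2826 0.0104]
smoother 0.47 [251.8 189.2] [ 0.7344 -0.2848  0.0283]
smoother_knob 0.59 [409.5 252.6] [0.5499 0.1907 0.0402]
rail 0.82 [428.4 273.4] [0.5571 0.2628 0.0345]
ramekin 0.7 [449.8 291.2] [0.5829 0.3471 0.0819]
bowl 0.8 [451.9 277.8] [0.5378 0.321  0.0616]
dock 0.86 [240.4 139.9] [ 0.625  -0.513   0.0014]
dock 0.62 [298.9 127.5] [ 0.4364 -0.4289  0.0027]
lock_grip 0.69 [263.1 125.7] [ 0.5696 -0.4457  0.0771]
lock_grip 0.51 [315.7 113.6] [ 0.3435 -0.4479  0.0019]
lock_grip 0.43 [327.5 142.5] [ 0.4555 -0.2553  0.0725]
dock_home 0.58 [309.  141.8] [ 0.4521 -0.356  -0.0016]
```

View pics/dockcrop0.png

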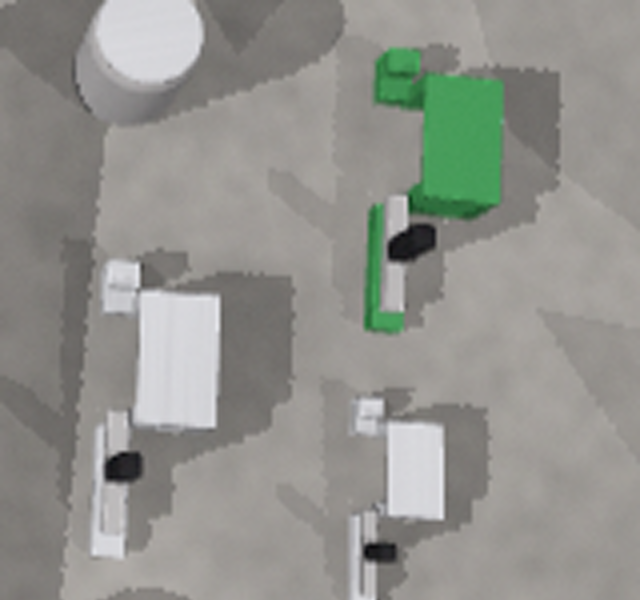

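View pics/stackcrop0.png

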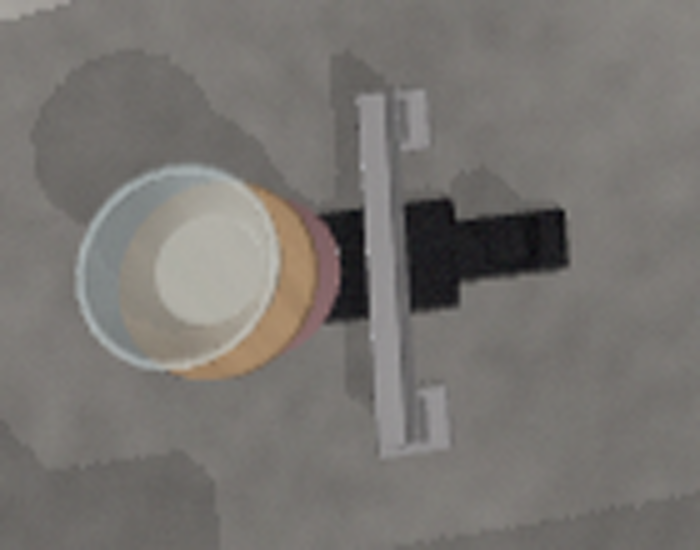

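The crop confirms the large silver dock (roof at crop (178,360), black grip at (123,466)). The green one is ruled out by colour and the small silver one by size. Next I'll fit the poses.

Run:
```python
from h import *
np.set_printoptions(precision=4,suppress=True)
m=r.camera_model("top");d=np.load("top0d.npy");C=cloud(m,d);p=cv2.imread("pics/top0.png")
v,u=np.mgrid[0:400,0:640]
def box(u0,v0,u1,v1): return (u>=u0)&(u<=u1)&(v>=v0)&(v<=v1)&(d>0)
def rect(M,name):
    X=C[M]; 
    c,s,a=cv2.minAreaRect((X[:,:2]*1000).astype(np.float32)); print(name,len(X),'c',np.array(c),'size',np.array(s),'ang',a,'z',np.median(X[:,2]))
    print(cv2.boxPoints((c,s,a)))
z=C[...,2]
rect(box(380,200,425,260)&(z>.038)&(z<.055)&(u>390),"roof")
rect(box(380,205,398,250)&(z>.02)&(z<.035)&(v<222),"keeper")
rect(box(380,250,400,285)&(z>.008)&(z<.022),"track")
rect(box(375,240,400,270)&(z>.06),"grip")
rect(box(165,225,195,305)&(z>.028)&(z<.042),"rail top")
g=p.max(2)
blk=(g<45)
rect(box(192,245,225,275)&(z>.028)&(z<.045)&blk,"knob")
rect(box(160,240,225,285)&(z>.003)&(z<.016)&blk,"plate+tail")
rect(box(160,240,191,285)&(z>.003)&(z<.016)&blk,"plate")
rect(box(195,240,225,285)&(z>.003)&(z<.016)&blk,"tail")
b=box(100,230,180,300)
for lo,hi in [(.08,.15),(.04,.06)]: rect(b&(z>lo)&(z<hi),f"stack{lo}")
```

```text
roof 665 c [ 523.4086 -299.3439] size [48.8437 79.8418] ang 75.55569458007812 z 0.04696157537209095
[[ 478.6577 -313.036 ]
 [ 555.9759 -332.9517]
 [ 568.1594 -285.6519]
 [ 490.8412 -265.7362]]
keeper 67 c [ 575.0662 -279.3953] size [19.2098 31.8129] ang 81.37911987304688 z 0.02943122531677537
[[ 557.8997 -286.5074]
 [ 589.3531 -291.276 ]
 [ 592.2327 -272.2832]
 [ 560.7792 -267.5146]]
track 122 c [ 448.9163 -247.0515] size [20.4103 69.3878] ang 75.70948028564453 z 0.016028592883709773
[[ 412.7769 -248.3771]
 [ 480.0176 -265.5047]
 [ 485.0557 -245.7259]
 [ 417.815  -228.5983]]
grip 48 c [ 464.8235 -250.6683] size [13.7085 15.7888] ang 76.03941345214844 z 0.07598079226103911
[[ 455.5087 -255.4156]
 [ 470.8311 -259.2247]
 [ 474.1384 -245.9211]
 [ 458.8159 -242.112 ]]
rail top 486 c [539.0216 266.2238] size [ 35.9895 169.8076] ang 88.32042694091797 z 0.03566019836526381
[[453.6268 250.7254]
 [623.3616 245.7483]
 [624.4164 281.7223]
 [454.6816 286.6994]]
knob 92 c [540.8982 194.6918] size [23.62   20.3385] ang 0.011742770671844482 z 0.03711836146214727
[[529.0861 204.8586]
 [529.0903 184.5
[... 282 characters left out ...]
294 51.832 ] ang 87.31485748291016 z 0.010320824707708473
[[516.9702 226.5731]
 [568.7453 224.1449]
 [571.8058 289.4025]
 [520.0307 291.8307]]
tail 95 c [541.3246 196.2737] size [43.9565 27.5446] ang 87.51448822021484 z 0.010371350562357723
[[526.6122 174.9134]
 [554.1309 173.7189]
 [556.0371 217.634 ]
 [528.5184 218.8285]]
stack0.08 529 c [547.92 324.21] size [90.6146 89.0779] ang 80.34244537353516 z 0.09291971737293167
[[496.4116 287.0166]
 [584.227  272.073 ]
 [599.4284 361.4034]
 [511.613  376.347 ]]
stack0.04 152 c [543.4379 286.5833] size [ 86.4552 107.2123] ang 77.07129669189453 z 0.058497477751461364
[[481.519  256.4453]
 [586.0134 232.4577]
 [605.3568 316.7212]
 [500.8624 340.7088]]
```

Run:
```python
from h import *
np.set_printoptions(precision=4,suppress=True)
m=r.camera_model("top");d=np.load("top0d.npy");C=cloud(m,d)
v,u=np.mgrid[0:400,0:640]
M=(u>=165)&(u<=195)&(v>=225)&(v<=305)&(d>0)&(C[...,2]>.033)&(C[...,2]<.039)
X=C[M]; 
for x0 in np.arange(.45,.63,.02):
    k=(X[:,0]>x0)&(X[:,0]<x0+.02); print(round(x0+.01,3),k.sum(),np.sort(X[k,1])[[0,1,-2,-1]]) if k.sum()>3 else 0
print(proj(m,[[.536,.194,.037]]))
s=r.get_state()
from scipy.spatial.transform import Rotation as R
print(R.from_euler('xyz',s['eef_rot'],degrees=True).as_matrix(), s['tcp_pos'])
```

```text
0.46 45 [0.2509 0.251  0.2652 0.2654]
0.48 50 [0.2501 0.2506 0.263  0.2633]
0.5 50 [0.2501 0.2502 0.2643 0.2644]
0.52 44 [0.249  0.2499 0.2622 0.2628]
0.54 46 [0.2487 0.249  0.2632 0.2634]
0.56 45 [0.2484 0.2489 0.2612 0.2615]
0.58 51 [0.2475 0.2476 0.2615 0.2619]
0.6 46 [0.2469 0.2472 0.2603 0.2609]
0.62 28 [0.2459 0.2477 0.2605 0.2606]
[[201.3142 259.5127]]
[[ 0.     -0.2771 -0.9608]
 [-0.     -0.9608  0.2771]
 [-1.      0.     -0.    ]] [0.1871 0.6485 0.2172]
```

{"method": "arm_command", "body": {
  "plan": [
    {"dz": -1, "dy": 0.15, "dx": -0.1, "wx": 0.37},
    {"dz": -1, "dy": 0.15, "dx": -0.1, "wx": 0.37},
    {"dz": -1, "dy": 0.15, "dx": -0.1, "wx": 0.37},
    {"dz": -1, "dy": 0.15, "dx": -0.1, "wx": 0.37},
    {"dz": -1, "dy": 0.15, "wx": 0.37},
    {"dz": -1, "dy": 0.15, "wx": 0.37},
    {"dz": -1, "dy": 0.15, "wx": 0.37},
    {"dz": -1, "dy": 0.15, "wx": 0.37},
    {"dz": -1, "dy": 0.15, "wx": 0.37},
    {"dz": -1, "dy": 0.15, "wx": 0.37},
    {"dz": -1, "dy": 0.15, "wx": 0.37},
    {"dz": -1, "dy": 0.15, "wx": 0.37},
    {"dz": -1, "dy": 0.15, "wx": 0.37},
    {"dz": -1, "dy": 0.15, "wx": 0.37},
    {"dz": -1, "dy": 0.15, "wx": 0.37},
    {"dz": -1, "dy": 0.15, "wx": 0.37}
  ],
  "fingers": -1
}}

```text
schema error: expected keys dx, dy, dz, wx, wy, wz
```

{"method": "arm_command", "body": {
  "plan": [
    {"dx": -0.1, "dy": 0.15, "dz": -1, "wx": 0.37, "wy": 0, "wz": 0},
    {"dx": -0.1, "dy": 0.15, "dz": -1, "wx": 0.37, "wy": 0, "wz": 0},
    {"dx": -0.1, "dy": 0.15, "dz": -1, "wx": 0.37, "wy": 0, "wz": 0},
    {"dx": -0.1, "dy": 0.15, "dz": -1, "wx": 0.37, "wy": 0, "wz": 0},
    {"dx": 0, "dy": 0.15, "dz": -1, "wx": 0.37, "wy": 0, "wz": 0},
    {"dx": 0, "dy": 0.15, "dz": -1, "wx": 0.37, "wy": 0, "wz": 0},
    {"dx": 0, "dy": 0.15, "dz": -1, "wx": 0.37, "wy": 0, "wz": 0},
    {"dx": 0, "dy": 0.15, "dz": -1, "wx": 0.37, "wy": 0, "wz": 0},
    {"dx": 0, "dy": 0.15, "dz": -1, "wx": 0.37, "wy": 0, "wz": 0},
    {"dx": 0, "dy": 0.15, "dz": -1, "wx": 0.37, "wy": 0, "wz": 0},
    {"dx": 0, "dy": 0.15, "dz": -1, "wx": 0.37, "wy": 0, "wz": 0},
    {"dx": 0, "dy": 0.15, "dz": -1, "wx": 0.37, "wy": 0, "wz": 0}
  ],
  "fingers": -1,
  "force": 20
}}

```text
time_s: 2.0
tcp_pos: [0.392, 0.5099, 0.225]
eef_rot: [-75.2, 90.0, 67.8]
contact_force: [-0.8, -0.3, -0.2]
gripper_width: 0.0877
```

```bash
cat >> h.py <<'E'
from scipy.spatial.transform import Rotation as Ro
def go(target,yang=None,n=None):
    s=r.get_state();R=Ro.from_euler('xyz',s['eef_rot'],degrees=True).as_matrix();p=s['tcp_pos']
    D=np.array(target)-p; print('t',round(s['time_s'],2),'tcp',np.round(p,4),'F',np.round(s['contact_force'],1),'w',round(s['gripper_width'],4))
    a=np.degrees(np.arctan2(R[1,1],R[0,1]))
    print('tool y ang',round(a,2),'tilt',np.round(R[:2,0],3))
    print('shift in tool (units of .02):',np.round(R.T@D/.02,2), 'len mm',round(1000*np.linalg.norm(D),1))
    if yang is not None:
        y=np.radians(yang);Y=np.array([np.cos(y),np.sin(y),0]);X=np.array([0,0,-1.]);T=np.c_[X,Y,np.cross(X,Y)]
        rv=Ro.from_matrix(R.T@T).as_rotvec(); print('turn rotvec units .08:',np.round(rv/.08,2))
        n=n or int(np.ceil(max(np.abs(R.T@D).max()/.019,np.abs(rv).max()/.076)))
        # simulate equal world steps
        q=p.copy();Q=R.copy();print('rows',n)
        for i in range(n):
            sh=Q.T@(D/n)/.02; t=rv/n/.08; print(np.round(sh,2),np.round(t,2)); Q=Q@Ro.from_rotvec(rv/n).as_matrix()
E
python3 - <<'E'
from h import *
go([.5408,.190,.15],177.3)
E
```

```text
t 2.0 tcp [0.392  0.5099 0.225 ] F [-0.8 -0.3 -0.2] w 0.0877
tool y ang -126.99 tilt [0.    0.001]
shift in tool (units of .02): [  3.74   8.3  -15.57] len mm 360.7
turn rotvec units .08: [1.215e+01 1.000e-02 1.000e-02]
rows 17
[ 0.22  0.49 -0.92] [0.71 0.   0.  ]
[ 0.22  0.44 -0.94] [0.71 0.   0.  ]
[ 0.22  0.38 -0.97] [0.71 0.   0.  ]
[ 0.22  0.32 -0.99] [0.71 0.   0.  ]
[ 0.22  0.27 -1.  ] [0.71 0.   0.  ]
[ 0.22  0.21 -1.02] [0.71 0.   0.  ]
[ 0.22  0.15 -1.03] [0.71 0.   0.  ]
[ 0.22  0.09 -1.03] [0.71 0.   0.  ]
[ 0.22  0.03 -1.04] [0.71 0.   0.  ]
[ 0.22 -0.03 -1.04] [0.71 0.   0.  ]
[ 0.22 -0.09 -1.03] [0.71 0.   0.  ]
[ 0.22 -0.14 -1.03] [0.71 0.   0.  ]
[ 0.22 -0.2  -1.02] [0.71 0.   0.  ]
[ 0.22 -0.26 -1.  ] [0.71 0.   0.  ]
[ 0.22 -0.32 -0.99] [0.71 0.   0.  ]
[ 0.22 -0.37 -0.97] [0.71 0.   0.  ]
[ 0.22 -0.43 -0.95] [0.71 0.   0.  ]
```

{"method": "arm_command", "body": {
  "plan": [
    {"dx": 0, "dy": 0.45, "dz": -0.9, "wx": 0.68, "wy": 0, "wz": 0},
    {"dx": 0, "dy": 0.4, "dz": -0.9, "wx": 0.68, "wy": 0, "wz": 0},
    {"dx": 0, "dy": 0.35, "dz": -0.92, "wx": 0.68, "wy": 0, "wz": 0},
    {"dx": 0, "dy": 0.3, "dz": -0.94, "wx": 0.68, "wy": 0, "wz": 0},
    {"dx": 0, "dy": 0.25, "dz": -0.95, "wx": 0.68, "wy": 0, "wz": 0},
    {"dx": 0, "dy": 0.2, "dz": -0.97, "wx": 0.68, "wy": 0, "wz": 0},
    {"dx": 0, "dy": 0.15, "dz": -0.98, "wx": 0.68, "wy": 0, "wz": 0},
    {"dx": 0, "dy": 0.1, "dz": -0.98, "wx": 0.68, "wy": 0, "wz": 0},
    {"dx": 0, "dy": 0.05, "dz": -0.98, "wx": 0.68, "wy": 0, "wz": 0},
    {"dx": 0, "dy": 0, "dz": -0.98, "wx": 0.68, "wy": 0, "wz": 0},
    {"dx": 0, "dy": -0.05, "dz": -0.98, "wx": 0.68, "wy": 0, "wz": 0},
    {"dx": 0, "dy": -0.1, "dz": -0.98, "wx": 0.68, "wy": 0, "wz": 0},
    {"dx": 0, "dy": -0.15, "dz": -0.98, "wx": 0.68, "wy": 0, "wz": 0},
    {"dx": 0, "dy": -0.2, "dz": -0.97, "wx": 0.68, "wy": 0, "wz": 0},
    {"dx": 0, "dy": -0.25, "dz": -0.95, "wx": 0.68, "wy": 0, "wz": 0},
    {"dx": 0, "dy": -0.3, "dz": -0.94, "wx": 0.68, "wy": 0, "wz": 0},
    {"dx": 0, "dy": -0.35, "dz": -0.92, "wx": 0.68, "wy": 0, "wz": 0},
    {"dx": 0, "dy": -0.4, "dz": -0.9, "wx": 0.6, "wy": 0, "wz": 0}
  ]
}}

```text
time_s: 3.5
tcp_pos: [0.5425, 0.1685, 0.2266]
eef_rot: [-42.7, 89.7, 41.7]
contact_force: [0.8, -0.4, 0.2]
gripper_width: 0.0877
```

Run:
```python
from h import *
np.set_printoptions(precision=4,suppress=True)
m=r.camera_model("wrist"); p,d=r.capture("wrist"); cv2.imwrite("pics/w1.png",p[:,:,::-1]); C=cloud(m,d); np.save("w1d.npy",d)
for e in r.spot_point("wrist","smoother_knob")[:2]:
    u,v=e['centre'];print(e['score'],u,v,C[int(v),int(u)],back(m,u,v,z=.037))
mt=r.camera_model("top")
if 1: print(tri([(m,*r.spot_point("wrist","smoother_knob")[0]['centre']),(r.camera_model("scene"),409.5,252.6)]))
g=p.max(2);z=C[...,2]
M=(g<60)&(z>.03)&(z<.045)&(np.hypot(C[...,0]-.541,C[...,1]-.194)<.03)
print(M.sum(), cv2.minAreaRect((C[M][:,:2]*1000).astype(np.float32)), z[M].mean())
go([.5408,.1945,.15],177.3)
```

```text
0.58 319.6 198.5 [0.5418 0.1956 0.0376] [0.5411 0.1965 0.037 ]
0.58 323.3 289.8 [0.5366 0.1382 0.3179] [0.5489 0.3392 0.037 ]
[0.545  0.1918 0.0395]
262 ((540.47900390625, 195.71566772460938), (20.097946166992188, 23.907468795776367), 87.669677734375) 0.036413125426316056
t 3.65 tcp [0.5426 0.1683 0.2265] F [-0.1  0.4  0.1] w 0.0878
tool y ang 174.5 tilt [0.004 0.003]
shift in tool (units of .02): [3.83 0.22 1.28] len mm 80.8
turn rotvec units .08: [-0.61  0.04  0.04]
rows 5
[0.77 0.04 0.26] [-0.12  0.01  0.01]
[0.77 0.04 0.26] [-0.12  0.01  0.01]
[0.77 0.04 0.26] [-0.12  0.01  0.01]
[0.77 0.04 0.26] [-0.12  0.01  0.01]
[0.76 0.03 0.26] [-0.12  0.01  0.01]
```

View pics/w1.png

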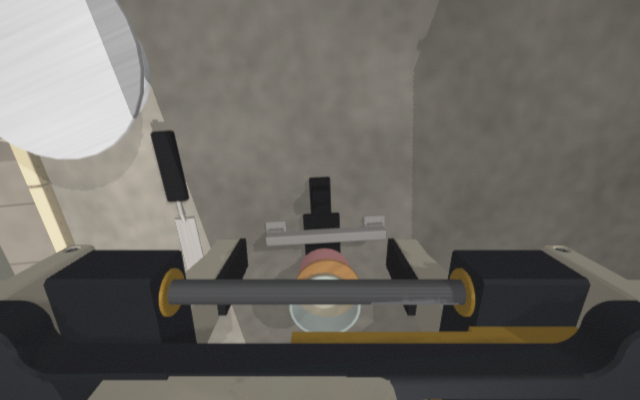

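{"method": "arm_command", "body": {
  "plan": [
    {"dx": 0.7, "dy": 0.03, "dz": 0.26, "wx": -0.12, "wy": 0.01, "wz": 0.01},
    {"dx": 0.8, "dy": 0.04, "dz": 0.27, "wx": -0.12, "wy": 0.01, "wz": 0.01},
    {"dx": 0.8, "dy": 0.04, "dz": 0.27, "wx": -0.12, "wy": 0.01, "wz": 0.01},
    {"dx": 0.8, "dy": 0.04, "dz": 0.27, "wx": -0.12, "wy": 0.01, "wz": 0.01},
    {"dx": 0.8, "dy": 0.04, "dz": 0.25, "wx": -0.12, "wy": 0, "wz": 0},
    {"dx": 0.8, "dy": 0, "dz": 0, "wx": 0, "wy": 0, "wz": 0},
    {"dx": 0.8, "dy": 0, "dz": 0, "wx": 0, "wy": 0, "wz": 0},
    {"dx": 0.8, "dy": 0, "dz": 0, "wx": 0, "wy": 0, "wz": 0}
  ]
}}

```text
time_s: 4.32
tcp_pos: [0.5432, 0.2032, 0.1014]
eef_rot: [-52.9, 89.3, 35.1]
contact_force: [-1.0, -0.2, -0.1]
gripper_width: 0.0878
```

Run:
```python
from h import *
go([.5407,.1952,.024],177.4,5)
```

```text
t 4.32 tcp [0.5432 0.2032 0.1014] F [-1.  -0.2 -0.1] w 0.0878
tool y ang 177.98 tilt [0.01  0.007]
shift in tool (units of .02): [ 3.87  0.15 -0.43] len mm 77.9
turn rotvec units .08: [0.13 0.1  0.13]
rows 5
[ 0.77  0.03 -0.09] [0.03 0.02 0.03]
[ 0.77  0.03 -0.09] [0.03 0.02 0.03]
[ 0.77  0.03 -0.08] [0.03 0.02 0.03]
[ 0.77  0.03 -0.08] [0.03 0.02 0.03]
[ 0.77  0.02 -0.08] [0.03 0.02 0.03]
```

{"method": "arm_command", "body": {
  "plan": [
    {"dx": 0.1, "dy": 0.1, "dz": -0.3, "wx": 0.1, "wy": 0.1, "wz": 0.13},
    {"dx": 0.7, "dy": 0.02, "dz": -0.1, "wx": 0, "wy": 0, "wz": 0},
    {"dx": 0.8, "dy": 0.02, "dz": 0, "wx": 0, "wy": 0, "wz": 0},
    {"dx": 0.8, "dy": 0.02, "dz": 0, "wx": 0, "wy": 0, "wz": 0}
  ]
}}

```text
time_s: 4.65
tcp_pos: [0.5391, 0.1973, 0.0531]
eef_rot: [141.3, 89.9, -130.9]
contact_force: [0.2, 0.7, -0.7]
gripper_width: 0.0877
```

Run:
```python
from h import *
go([.5407,.1952,.024],177.4,3)
```

```text
t 4.65 tcp [0.5391 0.1973 0.0531] F [ 0.2  0.7 -0.7] w 0.0877
tool y ang 177.8 tilt [-0.001 -0.001]
shift in tool (units of .02): [ 1.45 -0.08 -0.1 ] len mm 29.2
turn rotvec units .08: [ 0.09 -0.02 -0.01]
rows 3
[ 0.48 -0.03 -0.03] [ 0.03 -0.01 -0.  ]
[ 0.48 -0.03 -0.03] [ 0.03 -0.01 -0.  ]
[ 0.48 -0.03 -0.03] [ 0.03 -0.01 -0.  ]
```

{"method": "arm_command", "body": {
  "plan": [
    {"dx": 0.5, "dy": -0.04, "dz": -0.05, "wx": 0.08, "wy": -0.02, "wz": 0},
    {"dx": 0.5, "dy": -0.03, "dz": -0.04, "wx": 0, "wy": 0, "wz": 0},
    {"dx": 0.45, "dy": 0, "dz": 0, "wx": 0, "wy": 0, "wz": 0},
    {"dx": 0, "dy": 0, "dz": 0, "wx": 0, "wy": 0, "wz": 0}
  ]
}}

```text
time_s: 4.98
tcp_pos: [0.5397, 0.1957, 0.0217]
eef_rot: [112.9, 89.8, -159.6]
contact_force: [-0.2, -0.4, -0.4]
gripper_width: 0.0876
```

Run:
```python
from h import *
go([.5407,.1952,.024],177.4,3)
p,d=r.capture("wrist"); cv2.imwrite("pics/w2.png",p[:,:,::-1])
```

```text
t 4.98 tcp [0.5397 0.1957 0.0217] F [-0.2 -0.4 -0.4] w 0.0876
tool y ang 177.49 tilt [-0.003 -0.001]
shift in tool (units of .02): [-0.12 -0.05 -0.02] len mm 2.6
turn rotvec units .08: [ 0.02 -0.02 -0.04]
rows 3
[-0.04 -0.02 -0.01] [ 0.01 -0.01 -0.01]
[-0.04 -0.02 -0.01] [ 0.01 -0.01 -0.01]
[-0.04 -0.02 -0.01] [ 0.01 -0.01 -0.01]
```

View pics/w2.png

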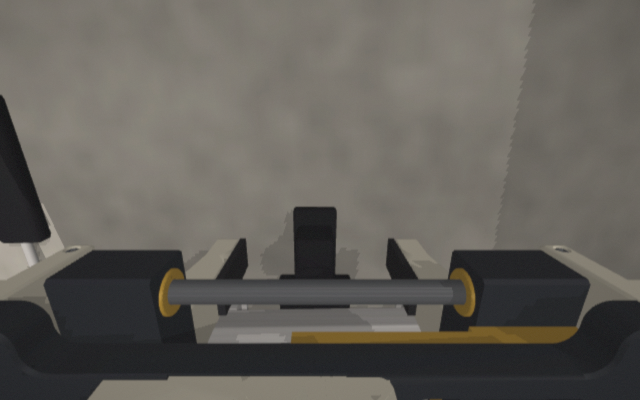

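{"method": "arm_command", "body": {
  "plan": [
    {"dx": -0.12, "dy": -0.05, "dz": 0, "wx": 0, "wy": 0, "wz": 0},
    {"dx": 0, "dy": 0, "dz": 0, "wx": 0, "wy": 0, "wz": 0},
    {"dx": 0, "dy": 0, "dz": 0, "wx": 0, "wy": 0, "wz": 0},
    {"dx": 0, "dy": 0, "dz": 0, "wx": 0, "wy": 0, "wz": 0},
    {"dx": 0, "dy": 0, "dz": 0, "wx": 0, "wy": 0, "wz": 0},
    {"dx": 0, "dy": 0, "dz": 0, "wx": 0, "wy": 0, "wz": 0},
    {"dx": 0, "dy": 0, "dz": 0, "wx": 0, "wy": 0, "wz": 0},
    {"dx": 0, "dy": 0, "dz": 0, "wx": 0, "wy": 0, "wz": 0}
  ],
  "fingers": 1,
  "force": 25
}}

```text
time_s: 5.7
tcp_pos: [0.5434, 0.1972, 0.0289]
eef_rot: [-42.3, 89.8, 45.2]
contact_force: [-0.4, 0.3, -0.2]
gripper_width: 0.0397
```

Run:
```python
from h import *
go([.532,.006,.024],177.4,1)
```

```text
t 5.7 tcp [0.5434 0.1972 0.0289] F [-0.4  0.3 -0.2] w 0.0397
tool y ang 177.54 tilt [0.002 0.002]
shift in tool (units of .02): [ 0.22  0.16 -9.57] len mm 191.6
turn rotvec units .08: [0.03 0.03 0.02]
rows 1
[ 0.22  0.16 -9.57] [0.03 0.03 0.02]
```

{"method": "arm_command", "body": {
  "plan": [
    {"dx": 0.2, "dy": 0.1, "dz": -0.08, "wx": 0, "wy": 0.03, "wz": 0.02},
    {"dx": 0.05, "dy": 0, "dz": 0, "wx": 0, "wy": 0, "wz": 0},
    {"dx": 0, "dy": 0, "dz": 0, "wx": 0, "wy": 0, "wz": 0},
    {"dx": 0, "dy": 0, "dz": 0, "wx": 0, "wy": 0, "wz": 0},
    {"dx": 0, "dy": 0, "dz": 0, "wx": 0, "wy": 0, "wz": 0}
  ]
}}

```text
time_s: 6.12
tcp_pos: [0.5413, 0.1957, 0.0238]
eef_rot: [-103.9, 90.0, -16.4]
contact_force: [-0.3, 0.3, 1.2]
gripper_width: 0.0232
```

Run:
```python
from h import *
go([.532,.006,.024],177.4,1)
```

```text
t 6.12 tcp [0.5413 0.1957 0.0238] F [-0.3  0.3  1.2] w 0.0232
tool y ang 177.56 tilt [ 0.001 -0.   ]
shift in tool (units of .02): [-0.01  0.06 -9.5 ] len mm 189.9
turn rotvec units .08: [ 0.03 -0.    0.01]
rows 1
[-0.01  0.06 -9.5 ] [ 0.03 -0.    0.01]
```

{"method": "arm_command", "body": {
  "plan": [
    {"dx": 0, "dy": 0, "dz": -0.15, "wx": 0, "wy": 0, "wz": 0},
    {"dx": 0, "dy": 0, "dz": -0.2, "wx": 0, "wy": 0, "wz": 0},
    {"dx": 0, "dy": 0, "dz": -0.2, "wx": 0, "wy": 0, "wz": 0},
    {"dx": 0, "dy": 0, "dz": -0.2, "wx": 0, "wy": 0, "wz": 0}
  ]
}}

```text
time_s: 6.45
tcp_pos: [0.5416, 0.182, 0.0238]
eef_rot: [-48.6, 89.8, 39.0]
contact_force: [0.3, 2.7, -0.5]
gripper_width: 0.0235
```

Run:
```python
from h import *
go([.533,.006,.024],177.5,1)
```

```text
t 6.45 tcp [0.5416 0.182  0.0238] F [ 0.3  2.7 -0.5] w 0.0235
tool y ang 177.63 tilt [0.003 0.002]
shift in tool (units of .02): [-0.03  0.07 -8.81] len mm 176.2
turn rotvec units .08: [0.03 0.03 0.04]
rows 1
[-0.03  0.07 -8.81] [0.03 0.03 0.04]
```

{"method": "arm_command", "body": {
  "plan": [
    {"dx": 0, "dy": 0.02, "dz": -0.2, "wx": 0, "wy": 0.02, "wz": 0.02},
    {"dx": 0, "dy": 0.01, "dz": -0.2, "wx": 0, "wy": 0, "wz": 0.01},
    {"dx": 0, "dy": 0.01, "dz": -0.2, "wx": 0, "wy": 0, "wz": 0},
    {"dx": 0, "dy": 0.01, "dz": -0.2, "wx": 0, "wy": 0, "wz": 0},
    {"dx": 0, "dy": 0, "dz": -0.2, "wx": 0, "wy": 0, "wz": 0},
    {"dx": 0, "dy": 0, "dz": -0.2, "wx": 0, "wy": 0, "wz": 0}
  ]
}}

```text
time_s: 6.95
tcp_pos: [0.5401, 0.1564, 0.0238]
eef_rot: [-31.1, 89.8, 56.5]
contact_force: [0.1, 4.6, -1.3]
gripper_width: 0.0231
```

Run:
```python
from h import *
go([.533,.006,.024],177.5,1)
p,d=r.capture("scene"); cv2.imwrite("pics/s3.png",cv2.resize(p[220:330,370:510,::-1],None,fx=4,fy=4))
```

```text
t 6.95 tcp [0.5401 0.1564 0.0238] F [ 0.1  4.6 -1.3] w 0.0231
tool y ang 177.6 tilt [0.002 0.003]
shift in tool (units of .02): [-0.03  0.04 -7.53] len mm 150.5
turn rotvec units .08: [0.02 0.04 0.02]
rows 1
[-0.03  0.04 -7.53] [0.02 0.04 0.02]
```

View pics/s3.png

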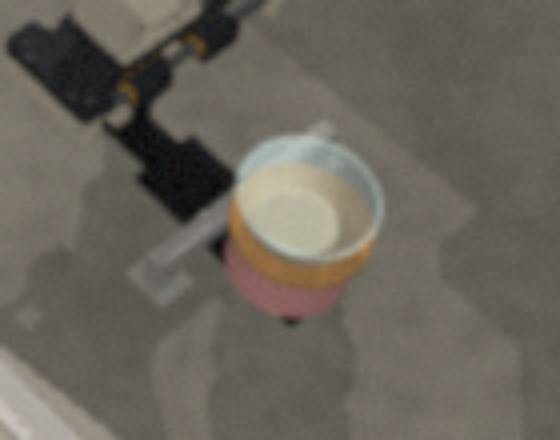

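The stack now sits against the bar, still in order (crop (300,230)), and the plate end shows only just behind it. I'll keep drawing slowly.

{"method": "arm_command", "body": {
  "plan": [
    {"dx": 0, "dy": 0.01, "dz": -0.2, "wx": 0, "wy": 0.03, "wz": 0.02},
    {"dx": 0, "dy": 0, "dz": -0.2, "wx": 0, "wy": 0, "wz": 0},
    {"dx": 0, "dy": 0, "dz": -0.2, "wx": 0, "wy": 0, "wz": 0},
    {"dx": 0, "dy": 0, "dz": -0.2, "wx": 0, "wy": 0, "wz": 0},
    {"dx": 0, "dy": 0, "dz": -0.2, "wx": 0, "wy": 0, "wz": 0},
    {"dx": 0, "dy": 0, "dz": -0.2, "wx": 0, "wy": 0, "wz": 0},
    {"dx": 0, "dy": 0, "dz": -0.2, "wx": 0, "wy": 0, "wz": 0}
  ]
}}

```text
time_s: 7.58
tcp_pos: [0.5387, 0.1257, 0.0238]
eef_rot: [-28.3, 89.9, 59.3]
contact_force: [0.3, 4.1, -1.8]
gripper_width: 0.0236
```

Run:
```python
from h import *
go([.533,.006,.024],177.5,1)
p,d=r.capture("scene"); cv2.imwrite("pics/s4.png",cv2.resize(p[220:330,370:510,::-1],None,fx=4,fy=4))
```

```text
t 7.58 tcp [0.5387 0.1257 0.0238] F [ 0.3  4.1 -1.8] w 0.0236
tool y ang 177.59 tilt [0.001 0.001]
shift in tool (units of .02): [-0.02  0.03 -5.99] len mm 119.9
turn rotvec units .08: [0.02 0.01 0.01]
rows 1
[-0.02  0.03 -5.99] [0.02 0.01 0.01]
```

View pics/s4.png

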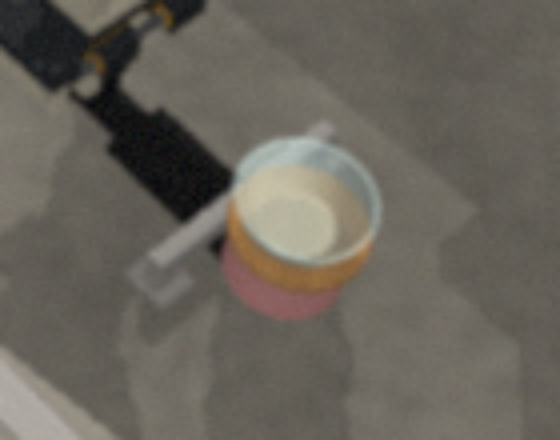

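{"method": "arm_command", "body": {
  "plan": [
    {"dx": 0, "dy": 0.01, "dz": -0.2, "wx": 0, "wy": 0.01, "wz": 0.01},
    {"dx": 0, "dy": 0, "dz": -0.2, "wx": 0, "wy": 0, "wz": 0},
    {"dx": 0, "dy": 0, "dz": -0.2, "wx": 0, "wy": 0, "wz": 0},
    {"dx": 0, "dy": 0, "dz": -0.2, "wx": 0, "wy": 0, "wz": 0},
    {"dx": 0, "dy": 0, "dz": -0.2, "wx": 0, "wy": 0, "wz": 0}
  ]
}}

```text
time_s: 8.05
tcp_pos: [0.5367, 0.1024, 0.0238]
eef_rot: [132.0, 89.8, -140.4]
contact_force: [0.5, 2.1, -0.8]
gripper_width: 0.0236
```

Run:
```python
from h import *
go([.533,.006,.024],177.5,1)
p,d=r.capture("scene"); cv2.imwrite("pics/s5.png",cv2.resize(p[220:330,370:510,::-1],None,fx=4,fy=4))
```

```text
t 8.05 tcp [0.5367 0.1024 0.0238] F [ 0.5  2.1 -0.8] w 0.0236
tool y ang 177.58 tilt [-0.002 -0.002]
shift in tool (units of .02): [-0.   -0.02 -4.82] len mm 96.4
turn rotvec units .08: [ 0.02 -0.02 -0.03]
rows 1
[-0.   -0.02 -4.82] [ 0.02 -0.02 -0.03]
```

View pics/s5.png

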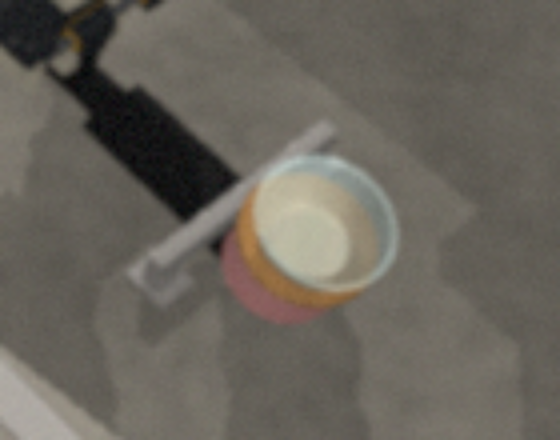

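The ramekin is tilting back on the plate end, as expected, and the disc and bowl are holding in place. I'll continue gently.

{"method": "arm_command", "body": {
  "plan": [
    {"dx": 0, "dy": 0, "dz": -0.2, "wx": 0, "wy": -0.02, "wz": -0.02},
    {"dx": 0, "dy": 0, "dz": -0.2, "wx": 0, "wy": 0, "wz": 0},
    {"dx": 0, "dy": 0, "dz": -0.2, "wx": 0, "wy": 0, "wz": 0},
    {"dx": 0, "dy": 0, "dz": -0.2, "wx": 0, "wy": 0, "wz": 0},
    {"dx": 0, "dy": 0, "dz": -0.2, "wx": 0, "wy": 0, "wz": 0},
    {"dx": 0, "dy": 0, "dz": -0.2, "wx": 0, "wy": 0, "wz": 0},
    {"dx": 0, "dy": 0, "dz": -0.2, "wx": 0, "wy": 0, "wz": 0},
    {"dx": 0, "dy": 0, "dz": -0.2, "wx": 0, "wy": 0, "wz": 0}
  ]
}}

```text
time_s: 8.77
tcp_pos: [0.5342, 0.0655, 0.0238]
eef_rot: [132.3, 89.8, -140.1]
contact_force: [-0.1, 1.3, 0.6]
gripper_width: 0.023
```

Run:
```python
from h import *
go([.533,.006,.024],177.5,1)
p,d=r.capture("scene"); cv2.imwrite("pics/s6.png",cv2.resize(p[220:330,370:510,::-1],None,fx=4,fy=4))
```

```text
t 8.77 tcp [0.5342 0.0655 0.0238] F [-0.1  1.3  0.6] w 0.023
tool y ang 177.56 tilt [-0.002 -0.002]
shift in tool (units of .02): [-0.01 -0.07 -2.97] len mm 59.5
turn rotvec units .08: [ 0.01 -0.02 -0.02]
rows 1
[-0.01 -0.07 -2.97] [ 0.01 -0.02 -0.02]
```

View pics/s6.png

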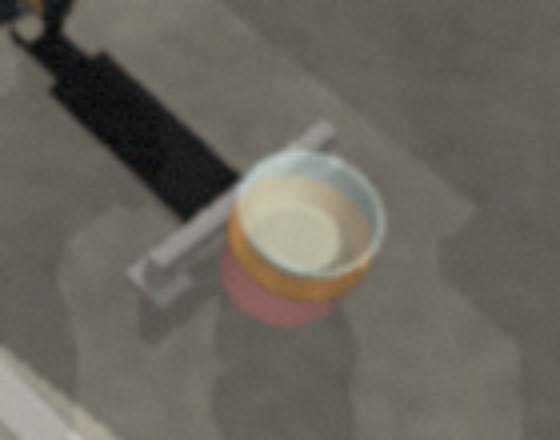

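The stack has settled onto the bench, in order. I'll draw the smoother well clear and release it.

{"method": "arm_command", "body": {
  "plan": [
    {"dx": 0, "dy": 0, "dz": -0.4, "wx": 0, "wy": -0.02, "wz": -0.02},
    {"dx": 0, "dy": 0, "dz": -0.5, "wx": 0, "wy": 0, "wz": 0},
    {"dx": 0, "dy": 0, "dz": -0.5, "wx": 0, "wy": 0, "wz": 0},
    {"dx": 0, "dy": 0, "dz": -0.5, "wx": 0, "wy": 0, "wz": 0},
    {"dx": 0, "dy": 0, "dz": -0.5, "wx": 0, "wy": 0, "wz": 0},
    {"dx": 0, "dy": 0, "dz": -0.4, "wx": 0, "wy": 0, "wz": 0},
    {"dx": 0, "dy": 0, "dz": -0.3, "wx": 0, "wy": 0, "wz": 0},
    {"dx": 0, "dy": 0, "dz": 0, "wx": 0, "wy": 0, "wz": 0}
  ]
}}

```text
time_s: 9.48
tcp_pos: [0.5305, -0.0047, 0.0238]
eef_rot: [114.0, 89.9, -158.5]
contact_force: [-0.5, 1.8, 0.2]
gripper_width: 0.0233
```

{"method": "arm_command", "body": {
  "plan": [
    {"dx": 0, "dy": 0, "dz": 0, "wx": 0, "wy": 0, "wz": 0},
    {"dx": 0, "dy": 0, "dz": 0, "wx": 0, "wy": 0, "wz": 0},
    {"dx": 0, "dy": 0, "dz": 0, "wx": 0, "wy": 0, "wz": 0},
    {"dx": 0, "dy": 0, "dz": 0, "wx": 0, "wy": 0, "wz": 0},
    {"dx": 0, "dy": 0, "dz": 0, "wx": 0, "wy": 0, "wz": 0},
    {"dx": -0.5, "dy": 0, "dz": 0, "wx": 0, "wy": 0, "wz": 0},
    {"dx": -1, "dy": 0, "dz": 0, "wx": 0, "wy": 0, "wz": 0},
    {"dx": -1, "dy": 0, "dz": 0, "wx": 0, "wy": 0, "wz": 0},
    {"dx": -1, "dy": 0, "dz": 0, "wx": 0, "wy": 0, "wz": 0}
  ],
  "fingers": -1
}}

```text
time_s: 10.23
tcp_pos: [0.5266, -0.0053, 0.0928]
eef_rot: [111.6, 89.2, -160.9]
contact_force: [0.6, 0.5, -0.2]
gripper_width: 0.0777
```

Run:
```python
from h import *
np.set_printoptions(precision=4,suppress=True)
go([.54,.006,.024],177.5,1)
m=r.camera_model("wrist");p,d=r.capture("wrist"); cv2.imwrite("pics/w7.png",p[:,:,::-1]);np.save("w7d.npy",d);np.savez("w7m.npz",**m)
mt=r.camera_model("top");pt,dt=r.capture("top"); cv2.imwrite("pics/t7.png",pt[:,:,::-1]);np.save("t7d.npy",dt)
C=cloud(mt,dt);z=C[...,2]
M=(pt.max(2)<50)&(z>.004)&(z<.016)&(C[...,0]>.47)&(C[...,0]<.62)&(C[...,1]>-.06)&(C[...,1]<.24)
c=cv2.minAreaRect((C[M][:,:2]*1000).astype(np.float32));print(M.sum(),c,cv2.boxPoints(c))
```

```text
t 10.23 tcp [ 0.5266 -0.0053  0.0928] F [ 0.6  0.5 -0.2] w 0.0777
tool y ang 177.5 tilt [-0.012 -0.004]
shift in tool (units of .02): [ 3.43 -0.69  0.61] len mm 71.0
turn rotvec units .08: [ 0.   -0.06 -0.15]
rows 1
[ 3.43 -0.69  0.61] [ 0.   -0.06 -0.15]
63 ((513.4644775390625, 82.69429016113281), (56.93919372558594, 8.836305618286133), 85.18153381347656) [[506.6705  54.6964]
 [515.4756  53.9542]
 [520.2584 110.6921]
 [511.4534 111.4344]]
```

View pics/t7.png

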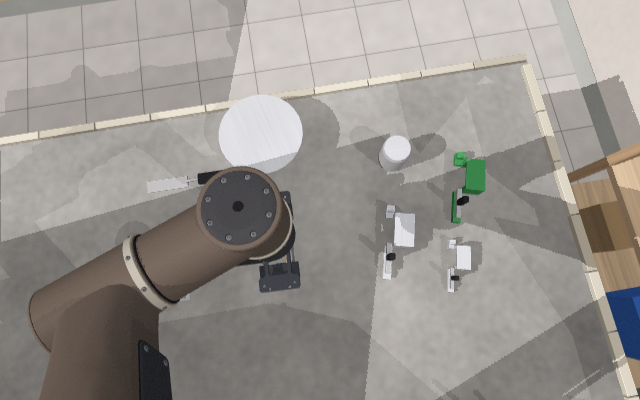

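View pics/w7.png

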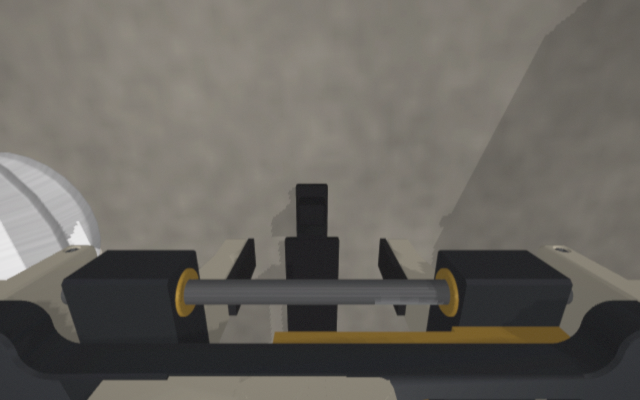

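Run:
```python
from h import *
np.set_printoptions(precision=4,suppress=True)
m=dict(np.load("w7m.npz"));d=np.load("w7d.npy");p=cv2.imread("pics/w7.png");C=cloud(m,d);z=C[...,2]
ok=(d>0)&(p.max(2)<60)&(np.hypot(C[...,0]-.53,C[...,1]-.04)<.12)
v,u=np.mgrid[0:400,0:640]; ok&=(v<278)
for lo,hi,n in [(.028,.045,"knob"),(.005,.016,"plate"),(.005,.016,"tail")]:
    M=ok&(z>lo)&(z<hi)&(C[...,0]>.49)&(C[...,0]<.57)
    if n=="plate": M&=(v>240)
    if n=="tail": M&=(v<236)
    c=cv2.minAreaRect((C[M][:,:2]*1000).astype(np.float32));print(n,M.sum(),c,z[M].mean());print(cv2.boxPoints(c))
p,d=r.capture("scene"); cv2.imwrite("pics/s7.png",cv2.resize(p[190:330,350:510,::-1],None,fx=4,fy=4))
ms=r.camera_model("scene");C=cloud(ms,d);z=C[...,2]
for q in ["bowl","ramekin","smoother_knob"]:
  for e in r.spot_point("scene",q)[:1]: print(q,e['score'],e['centre'])
M=(z>.088)&(z<.15)&(np.hypot(C[...,0]-.547,C[...,1]-.303)<.07); print(z[M].max(), cv2.minEnclosingCircle((C[M][:,:2]*1000).astype(np.float32)))
```

```text
knob 651 ((529.6249389648438, -5.397527694702148), (19.33686637878418, 23.482553482055664), 87.20516204833984) 0.03606474601232751
[[517.4262 -14.482 ]
 [540.8808 -15.627 ]
 [541.8237   3.6869]
 [518.3691   4.8319]]
plate 1948 ((532.4667358398438, 51.91325378417969), (42.48912048339844, 53.19712829589844), 87.6719741821289) 0.00997083707808763
[[505.0272  31.7667]
 [558.1804  29.6058]
 [559.9063  72.0598]
 [506.7531  74.2207]]
tail 824 ((530.21728515625, 0.36354827880859375), (50.878936767578125, 29.21029281616211), 86.6531753540039) 0.009865560769089489
[[514.1519 -24.1799]
 [543.3124 -25.8852]
 [546.2827  24.907 ]
 [517.1222  26.6123]]
bowl 0.83 [443.4, 275.6]
ramekin 0.72 [442.1, 287.7]
smoother_knob 0.78 [364.2, 206.3]
0.0905842556340316 ((551.2461547851562, 310.5062255859375), 44.33592224121094)
```

View pics/s7.png

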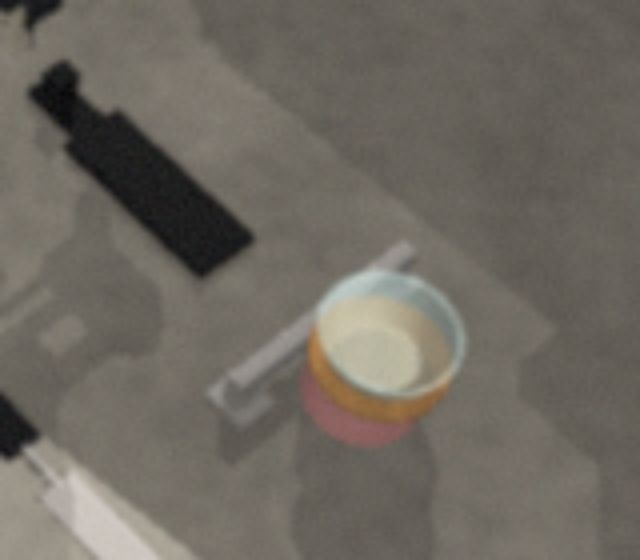

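Run:
```python
from h import *
m=r.camera_model("wrist");s=r.get_state();R=Ro.from_euler('xyz',s['eef_rot'],degrees=True).as_matrix()
print('cam in tool',R.T@(-np.array(m['R']).T@m['t']-s['tcp_pos']))
go([.535,.1145,.05],177.4)
```

```text
cam in tool [-0.16743238  0.00052481 -0.08409753]
t 10.53 tcp [ 0.5266 -0.0053  0.0915] F [ 0.1 -0.6  0.2] w 0.0872
tool y ang 177.47 tilt [-0.012 -0.004]
shift in tool (units of .02): [ 2.05 -0.18  6.01] len mm 127.1
turn rotvec units .08: [ 0.02 -0.06 -0.15]
rows 7
[ 0.29 -0.03  0.86] [ 0.   -0.01 -0.02]
[ 0.29 -0.03  0.86] [ 0.   -0.01 -0.02]
[ 0.29 -0.02  0.86] [ 0.   -0.01 -0.02]
[ 0.29 -0.02  0.86] [ 0.   -0.01 -0.02]
[ 0.29 -0.02  0.86] [ 0.   -0.01 -0.02]
[ 0.3  -0.02  0.86] [ 0.   -0.01 -0.02]
[ 0.3  -0.02  0.86] [ 0.   -0.01 -0.02]
```

{"method": "arm_command", "body": {
  "plan": [
    {"dx": 0, "dy": 0, "dz": 0.8, "wx": 0, "wy": -0.06, "wz": -0.15},
    {"dx": 0.3, "dy": -0.05, "dz": 0.9, "wx": 0, "wy": 0, "wz": 0},
    {"dx": 0.3, "dy": -0.05, "dz": 0.9, "wx": 0, "wy": 0, "wz": 0},
    {"dx": 0.3, "dy": -0.05, "dz": 0.9, "wx": 0, "wy": 0, "wz": 0},
    {"dx": 0.3, "dy": -0.03, "dz": 0.9, "wx": 0, "wy": 0, "wz": 0},
    {"dx": 0.3, "dy": 0, "dz": 0.8, "wx": 0, "wy": 0, "wz": 0},
    {"dx": 0.3, "dy": 0, "dz": 0.6, "wx": 0, "wy": 0, "wz": 0}
  ]
}}

```text
time_s: 11.12
tcp_pos: [0.5321, 0.1114, 0.0497]
eef_rot: [118.2, 89.5, -154.6]
contact_force: [-0.1, 0.2, -0.3]
gripper_width: 0.0879
```

Run:
```python
from h import *
go([.535,.1145,.0145],177.4)
```

```text
t 11.12 tcp [0.5321 0.1114 0.0497] F [-0.1  0.2 -0.3] w 0.0879
tool y ang 177.22 tilt [-0.007 -0.003]
shift in tool (units of .02): [ 1.76 -0.15  0.17] len mm 35.5
turn rotvec units .08: [-0.04 -0.05 -0.09]
rows 2
[ 0.88 -0.07  0.08] [-0.02 -0.02 -0.04]
[ 0.88 -0.07  0.08] [-0.02 -0.02 -0.04]
```

{"method": "arm_command", "body": {
  "plan": [
    {"dx": 0.5, "dy": -0.08, "dz": 0.1, "wx": -0.04, "wy": -0.05, "wz": -0.09},
    {"dx": 0.6, "dy": -0.03, "dz": 0.05, "wx": 0, "wy": 0, "wz": 0},
    {"dx": 0.5, "dy": 0, "dz": 0, "wx": 0, "wy": 0, "wz": 0},
    {"dx": 0, "dy": 0, "dz": 0, "wx": 0, "wy": 0, "wz": 0}
  ]
}}

```text
time_s: 11.45
tcp_pos: [0.5325, 0.1165, 0.0124]
eef_rot: [121.9, 89.7, -150.5]
contact_force: [-0.1, 0.7, 0.5]
gripper_width: 0.0876
```

Run:
```python
from h import *
go([.535,.1145,.0135],177.4,1)
```

```text
t 11.45 tcp [0.5325 0.1165 0.0124] F [-0.1  0.7  0.5] w 0.0876
tool y ang 177.6 tilt [-0.005 -0.003]
shift in tool (units of .02): [-0.06 -0.13 -0.09] len mm 3.4
turn rotvec units .08: [ 0.04 -0.04 -0.06]
rows 1
[-0.06 -0.13 -0.09] [ 0.04 -0.04 -0.06]
```

{"method": "arm_command", "body": {
  "plan": [
    {"dx": -0.06, "dy": -0.1, "dz": -0.05, "wx": 0, "wy": -0.04, "wz": -0.06},
    {"dx": 0, "dy": 0, "dz": 0, "wx": 0, "wy": 0, "wz": 0},
    {"dx": 0, "dy": 0, "dz": 0, "wx": 0, "wy": 0, "wz": 0},
    {"dx": 0, "dy": 0, "dz": 0, "wx": 0, "wy": 0, "wz": 0}
  ],
  "fingers": 1,
  "force": 25
}}

```text
time_s: 11.78
tcp_pos: [0.5343, 0.1142, 0.0133]
eef_rot: [127.3, 89.9, -145.1]
contact_force: [-0.5, -0.1, -0.3]
gripper_width: 0.0663
```

Run:
```python
from h import *
go([.535,.1145,.0135],177.4,1)
```

```text
t 11.78 tcp [0.5343 0.1142 0.0133] F [-0.5 -0.1 -0.3] w 0.0663
tool y ang 177.56 tilt [-0.001 -0.001]
shift in tool (units of .02): [-0.01 -0.03  0.02] len mm 0.8
turn rotvec units .08: [ 0.03 -0.01 -0.02]
rows 1
[-0.01 -0.03  0.02] [ 0.03 -0.01 -0.02]
```

{"method": "arm_command", "body": {
  "plan": [
    {"dx": 0, "dy": 0, "dz": 0, "wx": 0, "wy": 0, "wz": 0},
    {"dx": 0, "dy": 0, "dz": 0, "wx": 0, "wy": 0, "wz": 0},
    {"dx": 0, "dy": 0, "dz": 0, "wx": 0, "wy": 0, "wz": 0},
    {"dx": 0, "dy": 0, "dz": 0, "wx": 0, "wy": 0, "wz": 0}
  ]
}}

```text
time_s: 12.12
tcp_pos: [0.5353, 0.1141, 0.0151]
eef_rot: [-62.1, 89.9, 25.4]
contact_force: [0.3, 0.3, 0.0]
gripper_width: 0.0398
```

Run:
```python
from h import *
# smoother frame vs tool: knob measured (.5296,-.0054)
y=np.array([.2470,.9690]);x=np.array([.969,-.247]);O=np.array([.5204,-.3110])
for Y in (300,250,140): print(Y,O+y*Y/1000)
go([*(O+y*.245),.0135],165.7)
```

```text
300 [ 0.5945 -0.0203]
250 [ 0.58215 -0.06875]
140 [ 0.55498 -0.17534]
t 12.12 tcp [0.5353 0.1141 0.0151] F [0.3 0.3 0. ] w 0.0398
tool y ang 177.51 tilt [0.001 0.001]
shift in tool (units of .02): [ 0.08 -2.69 -9.28] len mm 193.2
turn rotvec units .08: [2.58 0.01 0.02]
rows 10
[ 0.01 -0.27 -0.93] [0.26 0.   0.  ]
[ 0.01 -0.29 -0.92] [0.26 0.   0.  ]
[ 0.01 -0.31 -0.92] [0.26 0.   0.  ]
[ 0.01 -0.33 -0.91] [0.26 0.   0.  ]
[ 0.01 -0.34 -0.9 ] [0.26 0.   0.  ]
[ 0.01 -0.36 -0.9 ] [0.26 0.   0.  ]
[ 0.01 -0.38 -0.89] [0.26 0.   0.  ]
[ 0.01 -0.4  -0.88] [0.26 0.   0.  ]
[ 0.01 -0.42 -0.87] [0.26 0.   0.  ]
[ 0.01 -0.44 -0.86] [0.26 0.   0.  ]
```

Width 0.040 is less than the plate's 54 mm, so something is wrong. I'll look before moving.

Run:
```python
from h import *
p,d=r.capture("wrist"); cv2.imwrite("pics/w8.png",p[:,:,::-1])
p,d=r.capture("scene"); cv2.imwrite("pics/s8.png",cv2.resize(p[170:330,340:510,::-1],None,fx=4,fy=3.7))
print(r.get_state()['gripper_width'],r.get_state()['tcp_pos'])
```

```text
0.031588037988478 [0.53525677 0.11417928 0.01505578]
```

View pics/w8.png

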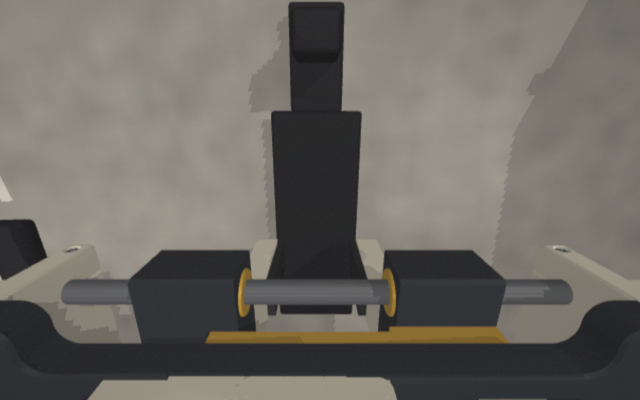

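View pics/s8.png

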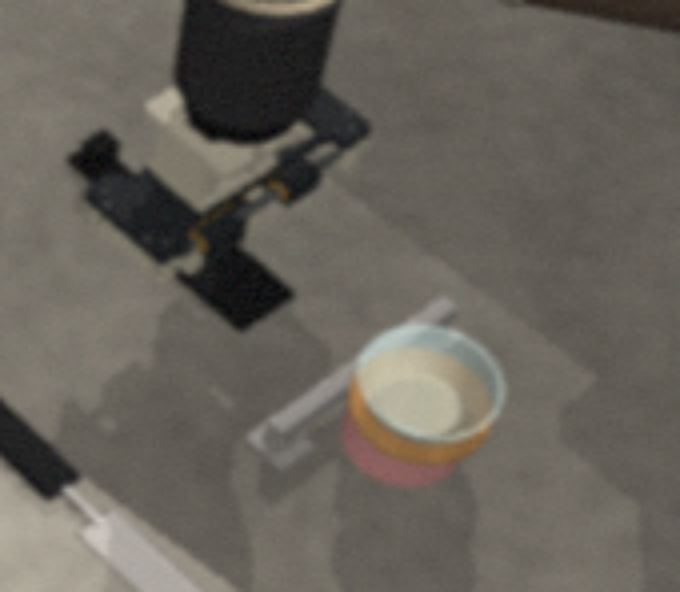

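Run:
```python
from h import *
print(r.tcp_to_tips)
m=r.camera_model("wrist");p,d=r.capture("wrist"); s=r.get_state();print(s['gripper_width'],s['contact_force'],foc(m))
cv2.imwrite("pics/w9.png",cv2.resize(p[90:340,200:440,::-1],None,fx=2.4,fy=2.4,interpolation=cv2.INTER_CUBIC))
C=cloud(m,d)
for v,u in [(20,318),(50,318),(90,318),(130,318),(180,318),(240,318),(260,318),(130,290),(130,345),(308,318),(150,240),(265,240),(265,400),(260,278),(275,278),(290,277),(260,360),(290,362)]: print(u,v,C[v,u],p[v,u])
```

```text
0.011
0.028096563579746003 [ 0.21426343 -0.62125937 -0.21820791] 280.56805478873827
318 20 [ 0.52862182 -0.00873977  0.03661413] [44 44 44]
318 50 [0.52913722 0.00349682 0.03740844] [36 33 35]
318 90 [0.52967015 0.01890738 0.00998524] [42 41 41]
318 130 [0.53059879 0.04109757 0.00995621] [40 40 39]
318 180 [0.53187486 0.07153305 0.01049936] [41 40 42]
318 240 [0.53361147 0.11303558 0.01038905] [40 40 41]
318 260 [0.53426743 0.12880528 0.00939429] [35 34 36]
290 130 [0.54722418 0.04033082 0.01065076] [42 41 43]
345 130 [0.51456502 0.04175475 0.01057526] [39 40 39]
318 308 [0.53591473 0.16807435 0.01030551] [32 30 34]
240 150 [ 5.81397324e-01  5.20696022e-02 -7.42821534e-05] [146 140 131]
240 265 [0.55674088 0.074767   0.10535175] [39 41 43]
400 265 [0.50689021 0.07694928 0.10527948] [42 43 44]
278 260 [0.55575816 0.10791233 0.04434197] [126 123 111]
278 275 [0.55257066 0.1038409  0.06585437] [40 39 39]
277 290 [0.5457441  0.08342499 0.10668811] [101 100 101]
360 260 [0.51171862 0.10432473 0.05392943] [158 152 137]
362 290 [0.51890758 0.08449707 0.10679528] [93 93 94]
```

View pics/w9.png

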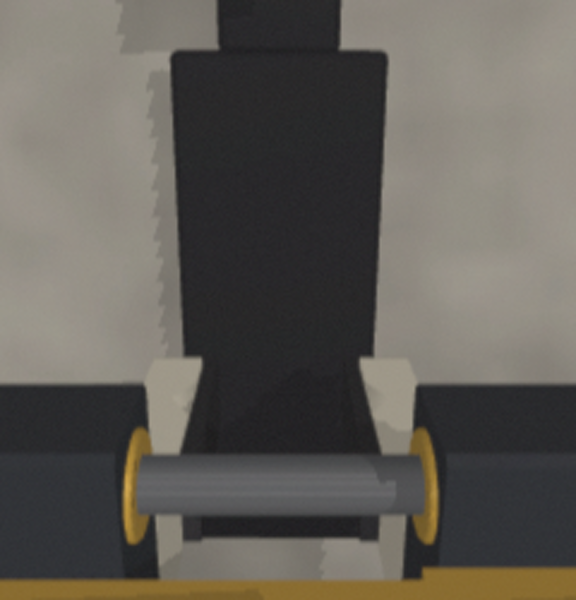

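Run:
```python
from h import *
m=r.camera_model("wrist");p,d=r.capture("wrist"); s=r.get_state();print(s['gripper_width'],s['tcp_pos'])
C=cloud(m,d)
for c in (262,268,272,276,280,356,360,364,368,376):
  print(c,[ (v,*np.round(C[v,c]*1000).astype(int)) for v in range(232,262,3)])
print(proj(m,[[.551,.105,.004],[.551,.105,.012],[.551,.105,.02],[.551,.105,.03]]))
```

```text
0.024030537253135958 [0.53514267 0.11414505 0.01488635]
262 [(232, np.int64(573), np.int64(110), np.int64(0)), (235, np.int64(573), np.int64(113), np.int64(0)), (238, np.int64(574), np.int64(115), np.int64(-1)), (241, np.int64(574), np.int64(117), np.int64(-1)), (244, np.int64(574), np.int64(120), np.int64(0)), (247, np.int64(574), np.int64(122), np.int64(1)), (250, np.int64(575), np.int64(124), np.int64(0)), (253, np.int64(551), np.int64(75), np.int64(97)), (256, np.int64(551), np.int64(75), np.int64(99)), (259, np.int64(551), np.int64(75), np.int64(101))]
268 [(232, np.int64(569), np.int64(110), np.int64(0)), (235, np.int64(569), np.int64(112), np.int64(0)), (238, np.int64(569), np.int64(115), np.int64(0)), (241, np.int64(563), np.int64(102), np.int64(31)), (244, np.int64(562), np.int64(103), np.int64(34)), (247, np.int64(562), np.int64(103), np.int64(39)), (250, np.int64(561), np.int64(102), np.int64(43)), (253, np.int64(560), np.int64(102), np.int64(46)), (256, np.int64(560), np.int64(102), np.int64(49)), (259, np.int64(559), np.int64(102), np.int64(53))]
272 [(232, np.int64(566)
[... 3485 characters left out ...]
nt64(79), np.int64(96)), (259, np.int64(515), np.int64(79), np.int64(97))]
376 [(232, np.int64(492), np.int64(113), np.int64(0)), (235, np.int64(492), np.int64(116), np.int64(-1)), (238, np.int64(492), np.int64(118), np.int64(0)), (241, np.int64(492), np.int64(120), np.int64(0)), (244, np.int64(492), np.int64(123), np.int64(0)), (247, np.int64(492), np.int64(126), np.int64(0)), (250, np.int64(492), np.int64(128), np.int64(-1)), (253, np.int64(513), np.int64(77), np.int64(97)), (256, np.int64(513), np.int64(77), np.int64(100)), (259, np.int64(514), np.int64(76), np.int64(102))]
[[292.12609885 226.39728667]
 [291.11614291 231.14592274]
 [290.01978153 236.30082208]
 [288.5099753  243.39966677]]
```

Run:
```python
from h import *
m=r.camera_model("wrist");p,d=r.capture("wrist"); s=r.get_state();print(s['gripper_width'],s['tcp_pos'],s['contact_force'],s['time_s'])
a=np.clip(p.astype(float)*4-80,0,255).astype(np.uint8)
cv2.imwrite("pics/w10.png",cv2.resize(a[200:330,240:400,::-1],None,fx=4.6,fy=4.6,interpolation=cv2.INTER_CUBIC))
C=cloud(m,d)
for v in (205,215,225,232,238,244,250,256,262,268,300,308): print(v,[tuple(np.round(C[v,c]*1000).astype(int).tolist()) for c in range(282,356,8)])
```

```text
0.019879884149854563 [0.53509809 0.11415332 0.0148296 ] [-0.95364175  0.91097999 -0.49899845] 12.3667
205 [(556, 87, 10), (551, 87, 10), (545, 87, 11), (540, 88, 11), (535, 88, 10), (530, 89, 9), (525, 88, 10), (520, 89, 10), (514, 89, 9), (509, 89, 11)]
215 [(556, 94, 10), (551, 94, 10), (546, 94, 11), (541, 95, 10), (535, 95, 10), (530, 95, 10), (525, 95, 10), (520, 96, 10), (514, 96, 10), (509, 97, 9)]
225 [(557, 102, 9), (551, 101, 11), (546, 102, 10), (541, 102, 10), (536, 102, 10), (530, 103, 9), (525, 103, 9), (520, 103, 10), (514, 103, 10), (509, 104, 9)]
232 [(557, 106, 10), (552, 106, 10), (547, 107, 9), (541, 107, 11), (536, 106, 11), (531, 107, 12), (525, 108, 10), (520, 108, 9), (514, 108, 10), (509, 108, 10)]
238 [(558, 110, 10), (552, 110, 11), (547, 111, 9), (542, 112, 9), (536, 111, 10), (531, 112, 10), (525, 112, 10), (520, 112, 10), (515, 112, 10), (509, 113, 9)]
244 [(554, 103, 35), (550, 104, 32), (547, 116, 10), (542, 116, 10), (536, 116, 10), (531, 116, 10), (525, 117, 10), (521, 105, 32), (517, 104, 35), (512, 105, 35)]
250 [(553, 102, 43), (549, 105, 39), (54
[... 239 characters left out ...]
(522, 108, 42), (518, 108, 42), (514, 104, 49)]
262 [(552, 102, 56), (548, 105, 53), (548, 130, 9), (543, 129, 10), (537, 130, 9), (531, 131, 9), (526, 130, 11), (522, 111, 44), (519, 106, 53), (515, 104, 56)]
268 [(551, 103, 61), (547, 104, 59), (548, 134, 10), (543, 134, 10), (537, 134, 11), (532, 135, 10), (526, 135, 9), (523, 114, 45), (519, 106, 59), (516, 104, 61)]
300 [(544, 86, 109), (542, 87, 107), (539, 86, 108), (537, 86, 108), (534, 87, 107), (532, 87, 108), (529, 87, 108), (527, 86, 109), (524, 86, 109), (521, 88, 107)]
308 [(550, 115, 76), (547, 119, 71), (551, 168, 9), (545, 169, 8), (539, 168, 10), (533, 169, 9), (527, 169, 10), (521, 168, 11), (521, 120, 71), (519, 109, 84)]
```

View pics/w10.png

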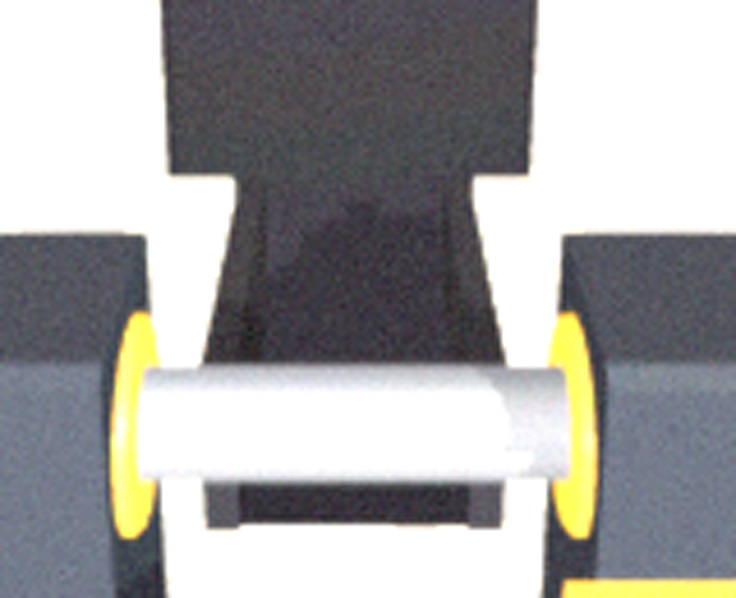

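Fingers closed above the plate: in crop (350,180) the finger ends lie in front of the plate top, with nothing beside its edges. So the tips are higher than the TCP reading implies. I'll open the gripper and find the true contact height gently.

{"method": "arm_command", "body": {
  "plan": [
    {"dx": -0.1, "dy": 0, "dz": 0, "wx": 0, "wy": 0, "wz": 0},
    {"dx": 0, "dy": 0, "dz": 0, "wx": 0, "wy": 0, "wz": 0},
    {"dx": 0, "dy": 0, "dz": 0, "wx": 0, "wy": 0, "wz": 0},
    {"dx": 0, "dy": 0, "dz": 0, "wx": 0, "wy": 0, "wz": 0},
    {"dx": 0, "dy": 0, "dz": 0, "wx": 0, "wy": 0, "wz": 0},
    {"dx": 0, "dy": 0, "dz": 0, "wx": 0, "wy": 0, "wz": 0},
    {"dx": 0, "dy": 0, "dz": 0, "wx": 0, "wy": 0, "wz": 0},
    {"dx": 0, "dy": 0, "dz": 0, "wx": 0, "wy": 0, "wz": 0}
  ],
  "fingers": -1
}}

```text
time_s: 13.03
tcp_pos: [0.535, 0.1142, 0.0169]
eef_rot: [-67.1, 90.0, 20.4]
contact_force: [0.4, -0.2, -0.5]
gripper_width: 0.0675
```

Run:
```python
from h import *
go([.535,.1145,.0105],177.4,1)
p,d=r.capture("scene"); cv2.imwrite("pics/s11.png",cv2.resize(p[170:290,340:470,::-1],None,fx=5,fy=5,interpolation=cv2.INTER_CUBIC))
p,d=r.capture("wrist"); cv2.imwrite("pics/w11.png",p[:,:,::-1])
```

```text
t 13.03 tcp [0.535  0.1142 0.0169] F [ 0.4 -0.2 -0.5] w 0.0675
tool y ang 177.53 tilt [0.001 0.   ]
shift in tool (units of .02): [0.32 0.   0.01] len mm 6.4
turn rotvec units .08: [0.03 0.   0.01]
rows 1
[0.32 0.   0.01] [0.03 0.   0.01]
```

View pics/s11.png

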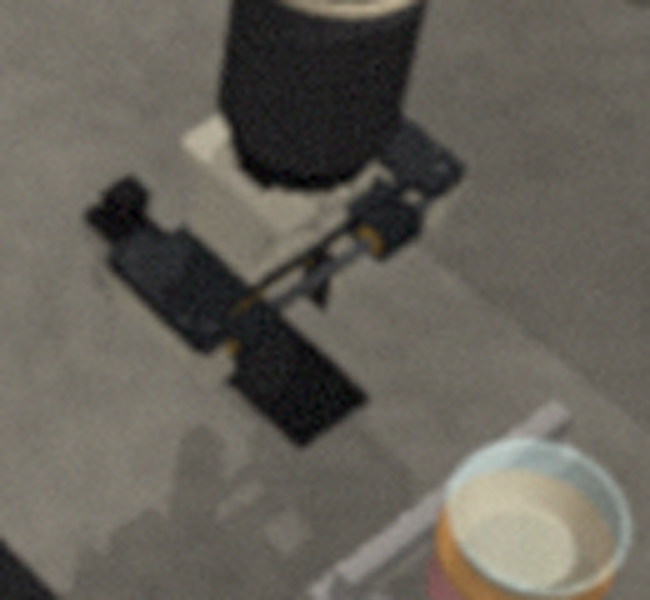

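View pics/w11.png

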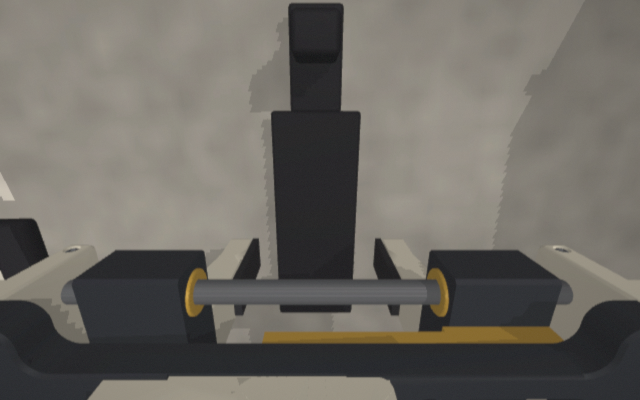

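Run:
```python
from h import *
m=r.camera_model("scene")
for x in (.501,.497,.49):
  for z in (.005,.015,.025,.035,.045): print(x,z,(proj(m,[[x,.114,z]])[0]-[340,170])*5)
mt=r.camera_model("wrist")
print(proj(mt,[[.501,.105,z] for z in (.005,.015,.025,.035)]))
print(back(m,340+320/5,170+305/5,z=0))
```

```text
0.501 0.005 [301.64853808 318.83533851]
0.501 0.015 [303.7586305  308.47309448]
0.501 0.025 [305.89163826 297.99831771]
0.501 0.035 [308.0479367  287.40916506]
0.501 0.045 [310.22790938 276.70375292]
0.497 0.005 [306.47181832 315.17166622]
0.497 0.015 [308.60544861 304.80183905]
0.497 0.025 [310.76222249 294.31952987]
0.497 0.035 [312.94251857 283.72289857]
0.497 0.045 [315.14672377 273.01006466]
0.49 0.005 [314.8854773  308.78081026]
0.49 0.015 [317.06002023 298.39786613]
0.49 0.025 [319.25810185 287.90253015]
0.49 0.035 [321.48010643 277.2929675 ]
0.49 0.045 [323.72642666 266.56730317]
[[364.39730383 222.96716851]
 [366.87228226 228.77584797]
 [369.61747668 235.21871401]
 [372.67969525 242.40562357]]
[0.48259942 0.11190623 0.        ]
```

{"method": "arm_command", "body": {
  "plan": [
    {"dx": 0.15, "dy": 0, "dz": 0, "wx": 0.03, "wy": 0, "wz": 0.01},
    {"dx": 0.15, "dy": 0, "dz": 0, "wx": 0, "wy": 0, "wz": 0},
    {"dx": 0, "dy": 0, "dz": 0, "wx": 0, "wy": 0, "wz": 0}
  ]
}}

```text
time_s: 13.38
tcp_pos: [0.5351, 0.1143, 0.0104]
eef_rot: [-9.2, 90.0, 78.1]
contact_force: [0.0, 0.3, -0.4]
gripper_width: 0.0872
```

{"method": "arm_command", "body": {
  "plan": [
    {"dx": 0.1, "dy": 0, "dz": 0, "wx": 0, "wy": 0, "wz": 0},
    {"dx": 0, "dy": 0, "dz": 0, "wx": 0, "wy": 0, "wz": 0}
  ]
}}

```text
time_s: 13.55
tcp_pos: [0.5349, 0.1141, 0.0079]
eef_rot: [72.1, 90.0, 159.4]
contact_force: [0.9, -0.2, 0.3]
gripper_width: 0.0877
```

{"method": "arm_command", "body": {
  "plan": [
    {"dx": 0.1, "dy": 0, "dz": 0, "wx": 0, "wy": 0, "wz": 0},
    {"dx": 0, "dy": 0, "dz": 0, "wx": 0, "wy": 0, "wz": 0}
  ]
}}

```text
time_s: 13.72
tcp_pos: [0.5348, 0.1141, 0.0055]
eef_rot: [94.2, 90.0, -178.5]
contact_force: [0.3, -0.3, 0.4]
gripper_width: 0.0874
```

{"method": "arm_command", "body": {
  "plan": [
    {"dx": 0.1, "dy": 0, "dz": 0, "wx": 0, "wy": 0, "wz": 0},
    {"dx": 0, "dy": 0, "dz": 0, "wx": 0, "wy": 0, "wz": 0}
  ]
}}

```text
time_s: 13.88
tcp_pos: [0.5348, 0.1141, 0.0032]
eef_rot: [93.4, 90.0, -179.3]
contact_force: [-0.8, -0.2, -1.3]
gripper_width: 0.0875
```

{"method": "arm_command", "body": {
  "plan": [
    {"dx": 0.1, "dy": 0, "dz": 0, "wx": 0, "wy": 0, "wz": 0},
    {"dx": 0.1, "dy": 0, "dz": 0, "wx": 0, "wy": 0, "wz": 0}
  ]
}}

```text
time_s: 14.05
tcp_pos: [0.5351, 0.1142, -0.0007]
eef_rot: [34.3, 90.0, 121.7]
contact_force: [0.2, -0.7, -0.1]
gripper_width: 0.0876
```

{"method": "arm_command", "body": {
  "plan": [
    {"dx": 0.1, "dy": 0, "dz": 0, "wx": 0, "wy": 0, "wz": 0},
    {"dx": 0, "dy": 0, "dz": 0, "wx": 0, "wy": 0, "wz": 0}
  ]
}}

```text
time_s: 14.22
tcp_pos: [0.5349, 0.1141, -0.0033]
eef_rot: [79.7, 90.0, 167.1]
contact_force: [0.5, 0.3, 0.8]
gripper_width: 0.0879
```

Run:
```python
from h import *
go([.535,.1145,.0],177.4,1)
p,d=r.capture("wrist"); cv2.imwrite("pics/w12.png",p[:,:,::-1]); m=r.camera_model("wrist"); C=cloud(m,d)
for v,u in [(90,318),(130,318),(180,318),(150,240),(100,500)]: print(C[v,u])
```

```text
t 14.22 tcp [ 0.5349  0.1141 -0.0033] F [0.5 0.3 0.8] w 0.0879
tool y ang 177.37 tilt [-0.  0.]
shift in tool (units of .02): [-0.16 -0.    0.02] len mm 3.3
turn rotvec units .08: [-0.01  0.   -0.01]
rows 1
[-0.16 -0.    0.02] [-0.01  0.   -0.01]
[0.52930675 0.02017051 0.01140474]
[0.53017411 0.03992844 0.00999432]
[0.53138189 0.0670797  0.01076058]
[0.57554185 0.04959206 0.00122746]
[0.42977648 0.02915294 0.00080269]
```

View pics/w12.png

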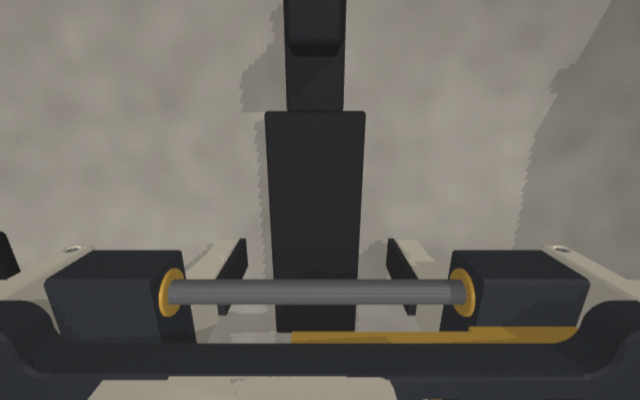

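{"method": "arm_command", "body": {
  "plan": [
    {"dx": 0.1, "dy": 0, "dz": 0, "wx": 0, "wy": 0, "wz": 0},
    {"dx": 0.05, "dy": 0, "dz": 0, "wx": 0, "wy": 0, "wz": 0}
  ]
}}

```text
time_s: 14.43
tcp_pos: [0.5352, 0.1143, -0.0062]
eef_rot: [6.9, 90.0, 94.2]
contact_force: [-0.2, 0.3, 0.4]
gripper_width: 0.0875
```

{"method": "arm_command", "body": {
  "plan": [
    {"dx": 0.1, "dy": 0, "dz": 0, "wx": 0, "wy": 0, "wz": 0},
    {"dx": 0, "dy": 0, "dz": 0, "wx": 0, "wy": 0, "wz": 0}
  ]
}}

```text
time_s: 14.6
tcp_pos: [0.5351, 0.1142, -0.0085]
eef_rot: [34.4, 90.0, 121.7]
contact_force: [-0.2, -1.2, 0.6]
gripper_width: 0.0877
```

Run:
```python
from h import *
go([.535,.1145,-.01],177.4,1)
m=r.camera_model("wrist"); p,d=r.capture("wrist"); cv2.imwrite("pics/w13.png",cv2.resize(p[200:340,180:460,::-1],None,fx=2.8,fy=2.8)); C=cloud(m,d)
for c in (222,228,234,240,244): print(c,[(v,*np.round(C[v,c]*1000).astype(int).tolist()) for v in range(232,262,3)])
```

```text
t 14.6 tcp [ 0.5351  0.1142 -0.0085] F [-0.2 -1.2  0.6] w 0.0877
tool y ang 177.37 tilt [-0.  0.]
shift in tool (units of .02): [0.07 0.   0.01] len mm 1.5
turn rotvec units .08: [-0.01  0.   -0.  ]
rows 1
[0.07 0.   0.01] [-0.01  0.   -0.  ]
222 [(232, 592, 99, 0), (235, 593, 101, -1), (238, 593, 103, 0), (241, 590, 101, 7), (244, 589, 101, 11), (247, 588, 101, 15), (250, 586, 101, 19), (253, 585, 101, 22), (256, 585, 102, 25), (259, 585, 104, 24)]
228 [(232, 589, 99, -1), (235, 589, 101, 0), (238, 589, 102, 1), (241, 587, 101, 7), (244, 585, 101, 11), (247, 584, 101, 17), (250, 583, 102, 18), (253, 583, 102, 20), (256, 583, 104, 21), (259, 581, 102, 28)]
234 [(232, 585, 99, 0), (235, 585, 101, 0), (238, 586, 103, -1), (241, 583, 102, 7), (244, 581, 101, 13), (247, 582, 103, 13), (250, 580, 103, 17), (253, 580, 103, 19), (256, 579, 103, 23), (259, 578, 103, 26)]
240 [(232, 581, 99, 0), (235, 582, 102, -1), (238, 581, 103, 1), (241, 581, 103, 4), (244, 579, 103, 9), (247, 578, 103, 13), (250, 578, 104, 14), (253, 578, 106, 15), (256, 578, 107, 15), (259, 579, 109, 15)]
244 [(232, 578, 99, 0), (235, 579, 101, -1), (238, 579, 103, 1), (241, 578, 104, 3), (244, 578, 105, 4), (247, 578, 107, 5), (250, 578, 108, 6), (253, 578, 110, 6), (256, 579, 112, 7), (259, 578, 113, 8)]
```

View pics/w13.png

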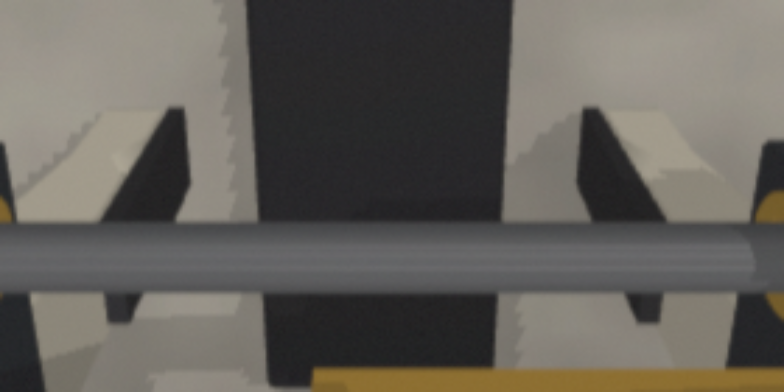

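The tips now stand about 3–4 mm above the bench beside the plate (pad lower ends near crop (180,110) and (590,110)). They sit about 12 mm behind the reported TCP rather than 11 mm ahead. I'll close here.

{"method": "arm_command", "body": {
  "plan": [
    {"dx": 0, "dy": 0, "dz": 0, "wx": 0, "wy": 0, "wz": 0},
    {"dx": 0, "dy": 0, "dz": 0, "wx": 0, "wy": 0, "wz": 0},
    {"dx": 0, "dy": 0, "dz": 0, "wx": 0, "wy": 0, "wz": 0},
    {"dx": 0, "dy": 0, "dz": 0, "wx": 0, "wy": 0, "wz": 0},
    {"dx": 0, "dy": 0, "dz": 0, "wx": 0, "wy": 0, "wz": 0},
    {"dx": 0, "dy": 0, "dz": 0, "wx": 0, "wy": 0, "wz": 0},
    {"dx": 0, "dy": 0, "dz": 0, "wx": 0, "wy": 0, "wz": 0}
  ],
  "fingers": 1,
  "force": 30
}}

```text
time_s: 15.23
tcp_pos: [0.5354, 0.1144, -0.0081]
eef_rot: [-37.2, 90.0, 50.2]
contact_force: [-1.1, -0.2, -0.7]
gripper_width: 0.0537
```

Run:
```python
from h import *
O=np.array([.5204,-.3110]);y=np.array([.2470,.9690])
go([*(O+y*.245),-.008],165.7)
```

```text
t 15.23 tcp [ 0.5354  0.1144 -0.0081] F [-1.1 -0.2 -0.7] w 0.0537
tool y ang 177.38 tilt [0.    0.001]
shift in tool (units of .02): [-0.01 -2.7  -9.28] len mm 193.4
turn rotvec units .08: [2.55 0.01 0.  ]
rows 10
[-0.   -0.27 -0.93] [0.25 0.   0.  ]
[-0.   -0.29 -0.92] [0.25 0.   0.  ]
[-0.   -0.31 -0.92] [0.25 0.   0.  ]
[-0.   -0.33 -0.91] [0.25 0.   0.  ]
[-0.   -0.35 -0.9 ] [0.25 0.   0.  ]
[-0.   -0.36 -0.9 ] [0.25 0.   0.  ]
[-0.   -0.38 -0.89] [0.25 0.   0.  ]
[-0.   -0.4  -0.88] [0.25 0.   0.  ]
[-0.   -0.42 -0.87] [0.25 0.   0.  ]
[-0.   -0.44 -0.86] [0.25 0.   0.  ]
```

{"method": "arm_command", "body": {
  "plan": [
    {"dx": 0, "dy": -0.17, "dz": -0.57, "wx": 0.16, "wy": 0, "wz": 0},
    {"dx": 0, "dy": -0.18, "dz": -0.57, "wx": 0.16, "wy": 0, "wz": 0},
    {"dx": 0, "dy": -0.18, "dz": -0.57, "wx": 0.16, "wy": 0, "wz": 0},
    {"dx": 0, "dy": -0.19, "dz": -0.57, "wx": 0.16, "wy": 0, "wz": 0},
    {"dx": 0, "dy": -0.2, "dz": -0.57, "wx": 0.16, "wy": 0, "wz": 0},
    {"dx": 0, "dy": -0.2, "dz": -0.57, "wx": 0.16, "wy": 0, "wz": 0},
    {"dx": 0, "dy": -0.21, "dz": -0.56, "wx": 0.16, "wy": 0, "wz": 0},
    {"dx": 0, "dy": -0.22, "dz": -0.56, "wx": 0.16, "wy": 0, "wz": 0}
  ]
}}

```text
time_s: 15.9
tcp_pos: [0.5594, 0.0129, -0.0081]
eef_rot: [-22.9, 89.9, 58.1]
contact_force: [0.1, 0.4, 0.0]
gripper_width: 0.0537
```

Run:
```python
from h import *
O=np.array([.5204,-.3110]);y=np.array([.2470,.9690])
go([*(O+y*.245),-.008],165.7,8)
```

```text
t 15.9 tcp [ 0.5594  0.0129 -0.0081] F [0.1 0.4 0. ] w 0.0537
tool y ang 171.0 tilt [0.001 0.001]
shift in tool (units of .02): [-0.01 -1.74 -4.1 ] len mm 89.2
turn rotvec units .08: [1.16 0.01 0.01]
rows 8
[-0.   -0.22 -0.51] [0.14 0.   0.  ]
[-0.   -0.22 -0.51] [0.14 0.   0.  ]
[-0.   -0.23 -0.51] [0.14 0.   0.  ]
[-0.   -0.24 -0.51] [0.14 0.   0.  ]
[-0.   -0.24 -0.5 ] [0.14 0.   0.  ]
[-0.   -0.25 -0.5 ] [0.14 0.   0.  ]
[-0.   -0.25 -0.5 ] [0.14 0.   0.  ]
[-0.   -0.26 -0.49] [0.14 0.   0.  ]
```

{"method": "arm_command", "body": {
  "plan": [
    {"dx": 0, "dy": -0.22, "dz": -0.5, "wx": 0.14, "wy": 0.01, "wz": 0},
    {"dx": 0, "dy": -0.22, "dz": -0.5, "wx": 0.14, "wy": 0, "wz": 0},
    {"dx": 0, "dy": -0.23, "dz": -0.5, "wx": 0.14, "wy": 0, "wz": 0},
    {"dx": 0, "dy": -0.24, "dz": -0.5, "wx": 0.14, "wy": 0, "wz": 0},
    {"dx": 0, "dy": -0.24, "dz": -0.5, "wx": 0.14, "wy": 0, "wz": 0},
    {"dx": 0, "dy": -0.25, "dz": -0.5, "wx": 0.14, "wy": 0, "wz": 0},
    {"dx": 0, "dy": -0.25, "dz": -0.4, "wx": 0.14, "wy": 0, "wz": 0},
    {"dx": 0, "dy": -0.26, "dz": -0.3, "wx": 0.14, "wy": 0, "wz": 0}
  ]
}}

```text
time_s: 16.57
tcp_pos: [0.5837, -0.079, -0.0081]
eef_rot: [-17.5, 90.0, 57.5]
contact_force: [0.5, 0.8, 0.4]
gripper_width: 0.0538
```

Run:
```python
from h import *
np.set_printoptions(precision=4,suppress=True)
O=np.array([.5204,-.3110]);y=np.array([.2470,.9690])
go([*(O+y*.245),-.008],165.7,2)
m=r.camera_model("wrist");p,d=r.capture("wrist");cv2.imwrite("pics/w14.png",p[:,:,::-1]);np.save("w14d.npy",d);np.savez("w14m.npz",**m)
C=cloud(m,d);z=C[...,2]
v,u=np.mgrid[0:400,0:640]
g=p.max(2);X=C[...,:2]-O
xx=X@np.array([.969,-.247]);yy=X@y
def rect(M,n):
    P=np.c_[xx[M],yy[M]]*1000;c=cv2.minAreaRect(P.astype(np.float32));print(n,M.sum(),np.round(cv2.boxPoints(c),1).tolist(),z[M].mean())
near=(v<235)&(np.abs(xx)<.15)
rect(near&(g<65)&(z>.028)&(z<.042)&(yy>.05)&(abs(xx)<.04),"knob")
rect(near&(g<65)&(z>.005)&(z<.015)&(yy>.1)&(abs(xx)<.05),"plate")
rect(near&(z>.042)&(z<.052)&(yy<.06)&(abs(xx)<.06),"roof")
rect(near&(z>.066)&(z<.082)&(yy<.08),"grip")
rect(near&(z>.024)&(z<.034)&(xx>.025)&(yy<.08),"keeper")
rect(near&(z>.010)&(z<.02)&(xx<-.03)&(yy<.08)&(g>90),"track")
```

```text
t 16.57 tcp [ 0.5837 -0.079  -0.0081] F [0.5 0.8 0.4] w 0.0538
tool y ang 165.07 tilt [0. 0.]
shift in tool (units of .02): [-0.01  0.21  0.23] len mm 6.1
turn rotvec units .08: [-0.14  0.    0.  ]
rows 2
[-0.    0.1   0.11] [-0.07  0.    0.  ]
[-0.    0.1   0.11] [-0.07  0.    0.  ]
knob 2855 [[-9.699999809265137, 131.1999969482422], [-9.5, 116.30000305175781], [14.5, 116.5], [14.399999618530273, 131.39999389648438]] 0.03625597398521832
plate 15598 [[-24.100000381469727, 108.5], [29.100000381469727, 108.0999984741211], [29.899999618530273, 224.60000610351562], [-23.299999237060547, 225.0]] 0.00994218711389129
roof 0 [[0.0, 0.0], [0.0, 0.0], [0.0, 0.0], [0.0, 0.0]] nan
grip 0 [[0.0, 0.0], [0.0, 0.0], [0.0, 0.0], [0.0, 0.0]] nan
keeper 0 [[0.0, 0.0], [0.0, 0.0], [0.0, 0.0], [0.0, 0.0]] nan
track 0 [[0.0, 0.0], [0.0, 0.0], [0.0, 0.0], [0.0, 0.0]] nan<stdin>:11: RuntimeWarning: Mean of empty slice.
  ret = ret.dtype.type(ret / rcount)
```

View pics/w14.png

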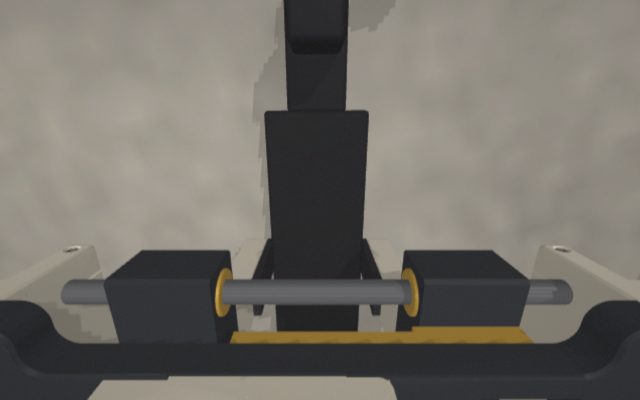

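{"method": "arm_command", "body": {
  "plan": [
    {"dx": 0, "dy": 0.1, "dz": -0.2, "wx": -0.08, "wy": 0, "wz": 0},
    {"dx": 0, "dy": 0.05, "dz": -0.35, "wx": -0.05, "wy": 0, "wz": 0},
    {"dx": 0, "dy": 0, "dz": -0.35, "wx": 0, "wy": 0, "wz": 0},
    {"dx": 0, "dy": 0, "dz": -0.35, "wx": 0, "wy": 0, "wz": 0},
    {"dx": 0, "dy": 0, "dz": -0.35, "wx": 0, "wy": 0, "wz": 0},
    {"dx": 0, "dy": 0, "dz": -0.35, "wx": 0, "wy": 0, "wz": 0}
  ]
}}

```text
time_s: 17.12
tcp_pos: [0.5715, -0.1191, -0.0081]
eef_rot: [-67.5, 89.9, 8.2]
contact_force: [-0.3, 0.8, -0.2]
gripper_width: 0.0531
```

Run:
```python
from h import *
O=np.array([.5204,-.3110]);y=np.array([.2470,.9690])
go([*(O+y*.140),-.008],165.7,1)
p,d=r.capture("scene"); cv2.imwrite("pics/s15.png",cv2.resize(p[90:220,220:380,::-1],None,fx=4.5,fy=4.5,interpolation=cv2.INTER_CUBIC))
p,d=r.capture("top"); cv2.imwrite("pics/t15.png",cv2.resize(p[150:300,280:480,::-1],None,fx=4,fy=4,interpolation=cv2.INTER_CUBIC))
```

```text
t 17.12 tcp [ 0.5715 -0.1191 -0.0081] F [-0.3  0.8 -0.2] w 0.0531
tool y ang 165.77 tilt [0.001 0.   ]
shift in tool (units of .02): [-0.01  0.11 -2.93] len mm 58.7
turn rotvec units .08: [0.02 0.01 0.02]
rows 1
[-0.01  0.11 -2.93] [0.02 0.01 0.02]
```

View pics/s15.png

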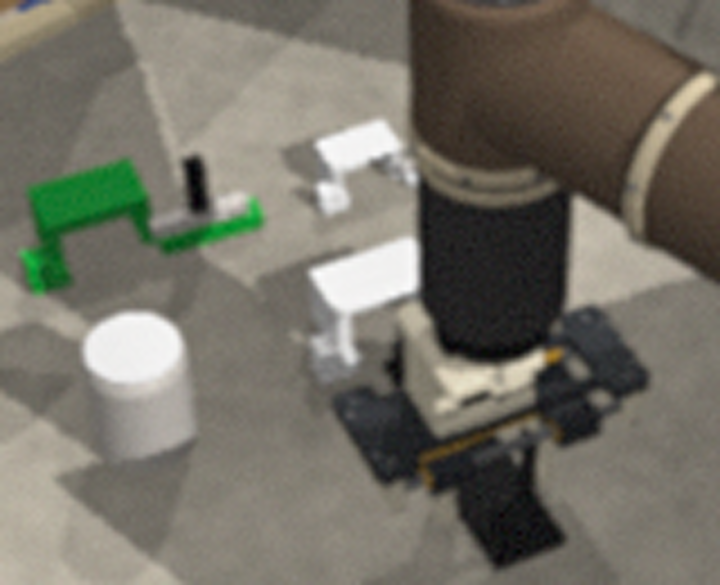

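View pics/t15.png

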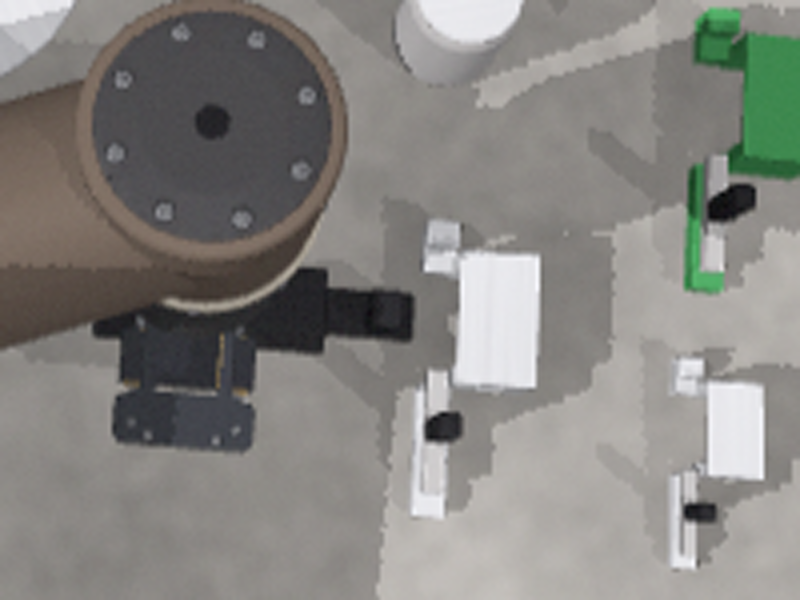

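The knob (crop (390,315)) is heading centrally into the mouth between the keeper (443,245) and the bolt tip (437,375).

{"method": "arm_command", "body": {
  "plan": [
    {"dx": 0, "dy": 0.05, "dz": -0.3, "wx": 0, "wy": 0.01, "wz": 0.02},
    {"dx": 0, "dy": 0.05, "dz": -0.3, "wx": 0, "wy": 0, "wz": 0},
    {"dx": 0, "dy": 0, "dz": -0.3, "wx": 0, "wy": 0, "wz": 0},
    {"dx": 0, "dy": 0, "dz": -0.3, "wx": 0, "wy": 0, "wz": 0},
    {"dx": 0, "dy": 0, "dz": -0.3, "wx": 0, "wy": 0, "wz": 0},
    {"dx": 0, "dy": 0, "dz": -0.3, "wx": 0, "wy": 0, "wz": 0},
    {"dx": 0, "dy": 0, "dz": -0.25, "wx": 0, "wy": 0, "wz": 0},
    {"dx": 0, "dy": 0, "dz": -0.15, "wx": 0, "wy": 0, "wz": 0}
  ]
}}

```text
time_s: 17.88
tcp_pos: [0.5573, -0.1655, -0.0081]
eef_rot: [128.7, 90.0, -155.6]
contact_force: [0.4, 0.6, 0.5]
gripper_width: 0.0534
```

Run:
```python
from h import *
O=np.array([.5204,-.3110]);y=np.array([.2470,.9690])
go([*(O+y*.140),-.008],165.7,1)
```

```text
t 17.88 tcp [ 0.5573 -0.1655 -0.0081] F [0.4 0.6 0.5] w 0.0534
tool y ang 165.75 tilt [-0.001 -0.   ]
shift in tool (units of .02): [-0.   -0.01 -0.5 ] len mm 10.1
turn rotvec units .08: [ 0.01 -0.   -0.01]
rows 1
[-0.   -0.01 -0.5 ] [ 0.01 -0.   -0.01]
```

{"method": "arm_command", "body": {
  "plan": [
    {"dx": 0, "dy": 0, "dz": -0.15, "wx": 0, "wy": 0, "wz": 0},
    {"dx": 0, "dy": 0, "dz": -0.12, "wx": 0, "wy": 0, "wz": 0},
    {"dx": 0, "dy": 0, "dz": -0.1, "wx": 0, "wy": 0, "wz": 0}
  ]
}}

```text
time_s: 18.13
tcp_pos: [0.5552, -0.1739, -0.0081]
eef_rot: [127.0, 90.0, -157.3]
contact_force: [0.4, -0.4, -0.1]
gripper_width: 0.0531
```

{"method": "arm_command", "body": {
  "plan": [
    {"dx": 0, "dy": 0, "dz": -0.1, "wx": 0, "wy": 0, "wz": 0}
  ]
}}

```text
time_s: 18.22
tcp_pos: [0.5549, -0.1758, -0.0081]
eef_rot: [-31.1, 90.0, 44.6]
contact_force: [3.9, 15.5, 0.6]
gripper_width: 0.0536
```

{"method": "arm_command", "body": {
  "plan": [
    {"dx": 0, "dy": 0, "dz": -0.1, "wx": 0, "wy": 0, "wz": 0}
  ]
}}

```text
time_s: 18.3
tcp_pos: [0.5553, -0.176, -0.0081]
eef_rot: [-27.0, 89.8, 48.6]
contact_force: [2.1, 23.6, 3.4]
gripper_width: 0.0538
```

Force of 15–24 N along +y at the expected place means the tail is against the back stop. I'll relax, release and rise.

{"method": "arm_command", "body": {
  "plan": [
    {"dx": 0, "dy": 0, "dz": 0.02, "wx": 0, "wy": 0, "wz": 0},
    {"dx": 0, "dy": 0, "dz": 0, "wx": 0, "wy": 0, "wz": 0}
  ]
}}

```text
time_s: 18.47
tcp_pos: [0.5556, -0.1746, -0.0081]
eef_rot: [-21.2, 89.8, 54.4]
contact_force: [-0.7, -1.0, -0.2]
gripper_width: 0.0535
```

{"method": "arm_command", "body": {
  "plan": [
    {"dx": 0, "dy": 0, "dz": 0, "wx": 0, "wy": 0, "wz": 0},
    {"dx": 0, "dy": 0, "dz": 0, "wx": 0, "wy": 0, "wz": 0},
    {"dx": 0, "dy": 0, "dz": 0, "wx": 0, "wy": 0, "wz": 0},
    {"dx": 0, "dy": 0, "dz": 0, "wx": 0, "wy": 0, "wz": 0},
    {"dx": -0.5, "dy": 0, "dz": 0, "wx": 0, "wy": 0, "wz": 0},
    {"dx": -1, "dy": 0, "dz": 0, "wx": 0, "wy": 0, "wz": 0},
    {"dx": -1, "dy": 0, "dz": 0, "wx": 0, "wy": 0, "wz": 0},
    {"dx": -1, "dy": 0, "dz": 0, "wx": 0, "wy": 0, "wz": 0},
    {"dx": -1, "dy": 0, "dz": 0, "wx": 0, "wy": 0, "wz": 0},
    {"dx": -1, "dy": 0, "dz": 0, "wx": 0, "wy": 0, "wz": 0},
    {"dx": -1, "dy": 0, "dz": 0.3, "wx": 0, "wy": 0, "wz": 0},
    {"dx": -1, "dy": 0, "dz": 0.3, "wx": 0, "wy": 0, "wz": 0},
    {"dx": -1, "dy": 0, "dz": 0.3, "wx": 0, "wy": 0, "wz": 0}
  ],
  "fingers": -1
}}

```text
time_s: 19.55
tcp_pos: [0.5548, -0.1598, 0.17]
eef_rot: [92.0, 89.5, 167.5]
contact_force: [0.3, -0.7, 0.0]
gripper_width: 0.0876
```

Run:
```python
from h import *
np.set_printoptions(precision=4,suppress=True)
O=np.array([.5204,-.3110]);y=np.array([.2470,.9690])
go([.4,-.25,.15],None)
m=r.camera_model("wrist");p,d=r.capture("wrist");cv2.imwrite("pics/w16.png",p[:,:,::-1]);np.save("w16d.npy",d);np.savez("w16m.npz",**m)
C=cloud(m,d);z=C[...,2]
v,u=np.mgrid[0:400,0:640]
g=p.max(2);X=C[...,:2]-O
xx=X@np.array([.969,-.247]);yy=X@y
def rect(M,n):
    if M.sum()<5: print(n,M.sum());return
    P=np.c_[xx[M],yy[M]]*1000;c=cv2.minAreaRect(P.astype(np.float32));print(n,M.sum(),np.round(cv2.boxPoints(c),1).tolist(),z[M].mean())
near=(v<235)&(np.abs(xx)<.15)&(yy>-.05)
rect(near&(z>.042)&(z<.052)&(yy<.06)&(abs(xx)<.06),"roof")
rect(near&(z>.066)&(z<.082)&(yy<.08)&(xx<-.03),"grip")
rect(near&(z>.024)&(z<.034)&(xx>.025)&(yy<.08),"keeper")
rect(near&(z>.010)&(z<.02)&(xx<-.03)&(yy<.08)&(g>90),"track")
rect(near&(g<65)&(z>.005)&(z<.015)&(yy>.06)&(abs(xx)<.05),"plate")
```

```text
t 19.55 tcp [ 0.5548 -0.1598  0.17  ] F [ 0.3 -0.7  0. ] w 0.0876
tool y ang 165.51 tilt [-0.008  0.002]
shift in tool (units of .02): [ 1.05  6.36 -6.3 ] len mm 180.3
roof 5069 [[-40.400001525878906, -11.5], [39.79999923706055, -11.5], [39.79999923706055, 36.599998474121094], [-40.29999923706055, 36.70000076293945]] 0.04602963025196831
grip 352 [[-76.69999694824219, 51.5], [-76.5999984741211, 37.29999923706055], [-60.5, 37.5], [-60.70000076293945, 51.70000076293945]] 0.07467786806645234
keeper 352 [[29.799999237060547, 54.20000076293945], [29.899999618530273, 35.099998474121094], [60.70000076293945, 35.20000076293945], [60.599998474121094, 54.29999923706055]] 0.028827216931741693
track 658 [[-120.5, 35.0], [-30.200000762939453, 33.70000076293945], [-29.899999618530273, 54.400001525878906], [-120.19999694824219, 55.70000076293945]] 0.014678947781315446
plate 5394 [[-27.0, 200.0], [-27.0, 60.400001525878906], [26.700000762939453, 60.400001525878906], [26.600000381469727, 200.0]] 0.010019385328318342
```

View pics/w16.png

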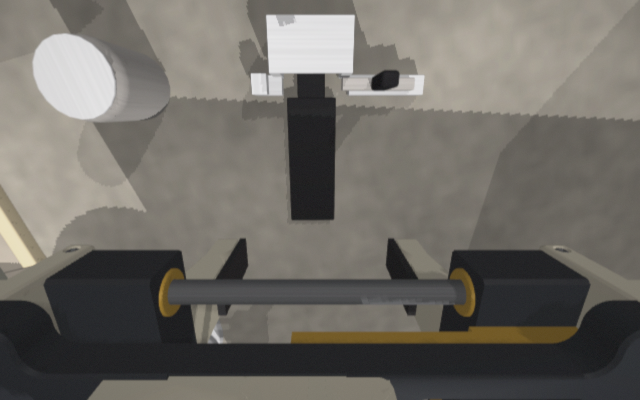

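Smoother is home: the plate end is at dock y = 200.0 mm (origin at 100) and the knob is under the roof. The lock grip is at dock x −68.6, y 44.5, top at about 75 mm. Next I'll go to its −x side with closed fingers.

Run:
```python
from h import *
O=np.array([.5204,-.3110]);y=np.array([.2470,.9690]);x=np.array([.969,-.247])
go([*(O+y*.0445-x*.115),.12],165.7)
```

```text
t 19.6 tcp [ 0.5576 -0.1596  0.1749] F [2.8 1.2 3.9] w 0.0875
tool y ang 165.59 tilt [-0.001  0.001]
shift in tool (units of .02): [ 2.75  5.67 -5.58] len mm 168.4
turn rotvec units .08: [-0.02  0.   -0.02]
rows 6
[ 0.46  0.94 -0.93] [-0.  0. -0.]
[ 0.46  0.94 -0.93] [-0.  0. -0.]
[ 0.46  0.95 -0.93] [-0.  0. -0.]
[ 0.46  0.95 -0.93] [-0.  0. -0.]
[ 0.46  0.95 -0.93] [-0.  0. -0.]
[ 0.46  0.95 -0.93] [-0.  0. -0.]
```

{"method": "arm_command", "body": {
  "plan": [
    {"dx": 0, "dy": 0.8, "dz": -0.7, "wx": 0, "wy": 0, "wz": 0},
    {"dx": 0.2, "dy": 0.9, "dz": -0.8, "wx": 0, "wy": 0, "wz": 0},
    {"dx": 0.3, "dy": 0.9, "dz": -0.9, "wx": 0, "wy": 0, "wz": 0},
    {"dx": 0.4, "dy": 0.9, "dz": -0.9, "wx": 0, "wy": 0, "wz": 0},
    {"dx": 0.4, "dy": 0.8, "dz": -0.9, "wx": 0, "wy": 0, "wz": 0},
    {"dx": 0.4, "dy": 0.6, "dz": -0.7, "wx": 0, "wy": 0, "wz": 0},
    {"dx": 0.4, "dy": 0.4, "dz": -0.4, "wx": 0, "wy": 0, "wz": 0},
    {"dx": 0.3, "dy": 0.2, "dz": -0.1, "wx": 0, "wy": 0, "wz": 0},
    {"dx": 0, "dy": 0, "dz": 0, "wx": 0, "wy": 0, "wz": 0},
    {"dx": 0, "dy": 0, "dz": 0, "wx": 0, "wy": 0, "wz": 0}
  ],
  "fingers": 1
}}

```text
time_s: 20.43
tcp_pos: [0.4221, -0.2397, 0.1342]
eef_rot: [-81.9, 89.2, -6.1]
contact_force: [-0.1, 0.4, 0.5]
gripper_width: 0.027
```

Run:
```python
from h import *
O=np.array([.5204,-.3110]);y=np.array([.2470,.9690]);x=np.array([.969,-.247])
go([*(O+y*.0445-x*.115),.045],165.7,4)
X=r.get_state()['tcp_pos'][:2]-O;print(X@x,X@y)
```

```text
t 20.43 tcp [ 0.4221 -0.2397  0.1342] F [-0.1  0.4  0.5] w 0.027
tool y ang 165.73 tilt [ 0.014 -0.002]
shift in tool (units of .02): [ 4.46  0.17 -0.02] len mm 89.2
turn rotvec units .08: [0.01 0.03 0.18]
rows 4
[ 1.11  0.04 -0.01] [0.   0.01 0.04]
[ 1.11  0.04 -0.01] [0.   0.01 0.04]
[ 1.11  0.03 -0.  ] [0.   0.01 0.04]
[ 1.11  0.03 -0.  ] [0.   0.01 0.04]
-0.11283293725413317 0.04477799783217352
```

{"method": "arm_command", "body": {
  "plan": [
    {"dx": 0.3, "dy": 0.25, "dz": 0, "wx": 0, "wy": 0.03, "wz": 0.18},
    {"dx": 0.7, "dy": 0.05, "dz": 0, "wx": 0, "wy": 0, "wz": 0},
    {"dx": 0.8, "dy": 0, "dz": 0, "wx": 0, "wy": 0, "wz": 0},
    {"dx": 0.8, "dy": 0, "dz": 0, "wx": 0, "wy": 0, "wz": 0},
    {"dx": 0.8, "dy": 0, "dz": 0, "wx": 0, "wy": 0, "wz": 0},
    {"dx": 0.8, "dy": 0, "dz": 0, "wx": 0, "wy": 0, "wz": 0}
  ]
}}

```text
time_s: 20.93
tcp_pos: [0.4246, -0.2368, 0.0509]
eef_rot: [-100.0, 89.6, -24.0]
contact_force: [0.3, -0.0, 0.3]
gripper_width: 0.0005
```

Run:
```python
from h import *
O=np.array([.5204,-.3110]);y=np.array([.2470,.9690]);x=np.array([.969,-.247])
go([*(O+y*.0445-x*.06),.045],165.7,4)
X=r.get_state()['tcp_pos'][:2]-O;print(X@x,X@y)
p,d=r.capture("wrist"); cv2.imwrite("pics/w17.png",p[:,:,::-1])
```

```text
t 20.93 tcp [ 0.4246 -0.2368  0.0509] F [ 0.3 -0.   0.3] w 0.0005
tool y ang 166.04 tilt [ 0.006 -0.003]
shift in tool (units of .02): [ 0.31 -2.56 -0.2 ] len mm 51.7
turn rotvec units .08: [ 0.07 -0.01  0.09]
rows 4
[ 0.08 -0.64 -0.05] [ 0.02 -0.    0.02]
[ 0.08 -0.64 -0.05] [ 0.02 -0.    0.02]
[ 0.08 -0.64 -0.05] [ 0.02 -0.    0.02]
[ 0.07 -0.64 -0.05] [ 0.02 -0.    0.02]
-0.11117744498362962 0.04824029868398347
```

View pics/w17.png

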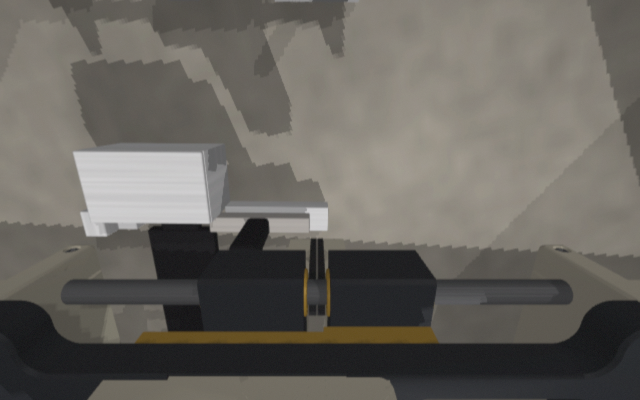

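{"method": "arm_command", "body": {
  "plan": [
    {"dx": 0.25, "dy": 0, "dz": -0.18, "wx": 0.06, "wy": 0, "wz": 0.09},
    {"dx": 0.05, "dy": -0.3, "dz": 0, "wx": 0, "wy": 0, "wz": 0},
    {"dx": 0, "dy": -0.3, "dz": 0, "wx": 0, "wy": 0, "wz": 0},
    {"dx": 0, "dy": -0.3, "dz": 0, "wx": 0, "wy": 0, "wz": 0},
    {"dx": 0, "dy": -0.3, "dz": 0, "wx": 0, "wy": 0, "wz": 0}
  ]
}}

```text
time_s: 21.4
tcp_pos: [0.4475, -0.2453, 0.0413]
eef_rot: [101.7, 89.4, 177.5]
contact_force: [-2.2, 0.8, -1.1]
gripper_width: 0.0004
```

Run:
```python
from h import *
O=np.array([.5204,-.3110]);y=np.array([.2470,.9690]);x=np.array([.969,-.247])
go([*(O+y*.0445-x*.06),.045],165.7,1)
X=r.get_state()['tcp_pos'][:2]-O;print(X@x,X@y)
```

```text
t 21.4 tcp [ 0.4475 -0.2453  0.0413] F [-2.2  0.8 -1.1] w 0.0004
tool y ang 165.84 tilt [-0.01  0.  ]
shift in tool (units of .02): [-0.2  -1.34 -0.06] len mm 27.2
turn rotvec units .08: [ 0.03 -0.03 -0.12]
rows 1
[-0.2  -1.34 -0.06] [ 0.03 -0.03 -0.12]
-0.08689340341850654 0.04563003203324473
```

{"method": "arm_command", "body": {
  "plan": [
    {"dx": -0.15, "dy": -0.25, "dz": -0.03, "wx": 0.03, "wy": -0.03, "wz": -0.1},
    {"dx": -0.05, "dy": -0.3, "dz": -0.02, "wx": 0, "wy": 0, "wz": 0},
    {"dx": 0, "dy": -0.3, "dz": 0, "wx": 0, "wy": 0, "wz": 0},
    {"dx": 0, "dy": -0.3, "dz": 0, "wx": 0, "wy": 0, "wz": 0},
    {"dx": 0, "dy": -0.3, "dz": 0, "wx": 0, "wy": 0, "wz": 0}
  ]
}}

```text
time_s: 21.82
tcp_pos: [0.4771, -0.2541, 0.0464]
eef_rot: [69.1, 89.8, 144.7]
contact_force: [-1.5, 1.7, -0.4]
gripper_width: 0.0008
```

Run:
```python
from h import *
O=np.array([.5204,-.3110]);y=np.array([.2470,.9690]);x=np.array([.969,-.247])
go([*(O+y*.0445-x*.03),.045],165.7,1)
X=r.get_state()['tcp_pos'][:2]-O;print(X@x,X@y)
```

```text
t 21.82 tcp [ 0.4771 -0.2541  0.0464] F [-1.5  1.7 -0.4] w 0.0008
tool y ang 165.62 tilt [-0.002  0.002]
shift in tool (units of .02): [ 0.06 -1.3   0.01] len mm 26.1
turn rotvec units .08: [-0.02  0.01 -0.04]
rows 1
[ 0.06 -1.3   0.01] [-0.02  0.01 -0.04]
-0.056021611611650556 0.04440654771228678
```

{"method": "arm_command", "body": {
  "plan": [
    {"dx": 0.05, "dy": -0.25, "dz": 0, "wx": 0, "wy": 0, "wz": -0.04},
    {"dx": 0, "dy": -0.2, "dz": 0, "wx": 0, "wy": 0, "wz": 0}
  ]
}}

```text
time_s: 21.98
tcp_pos: [0.4877, -0.257, 0.0458]
eef_rot: [-65.0, 89.9, 10.6]
contact_force: [-1.7, 1.2, -0.3]
gripper_width: 0.0006
```

{"method": "arm_command", "body": {
  "plan": [
    {"dx": 0, "dy": -0.15, "dz": 0, "wx": 0, "wy": 0, "wz": 0},
    {"dx": 0, "dy": -0.12, "dz": 0, "wx": 0, "wy": 0, "wz": 0}
  ]
}}

```text
time_s: 22.15
tcp_pos: [0.4915, -0.2581, 0.0454]
eef_rot: [73.5, 89.8, 149.1]
contact_force: [-15.5, 8.0, 15.7]
gripper_width: 0.0005
```

Run:
```python
from h import *
O=np.array([.5204,-.3110]);y=np.array([.2470,.9690]);x=np.array([.969,-.247])
go([*(O+y*.0445-x*.03),.045],165.7,1)
X=r.get_state()['tcp_pos'][:2]-O;print(X@x,X@y)
p,d=r.capture("scene"); cv2.imwrite("pics/s18.png",cv2.resize(p[100:200,270:370,::-1],None,fx=5,fy=5,interpolation=cv2.INTER_CUBIC))
```

```text
t 22.15 tcp [ 0.4915 -0.2581  0.0454] F [-15.5   8.   15.7] w 0.0005
tool y ang 165.61 tilt [-0.002  0.001]
shift in tool (units of .02): [ 0.02 -0.55  0.02] len mm 11.1
turn rotvec units .08: [-0.02  0.01 -0.03]
rows 1
[ 0.02 -0.55  0.02] [-0.02  0.01 -0.03]
-0.04106282889988019 0.04414689753885849
```

View pics/s18.png

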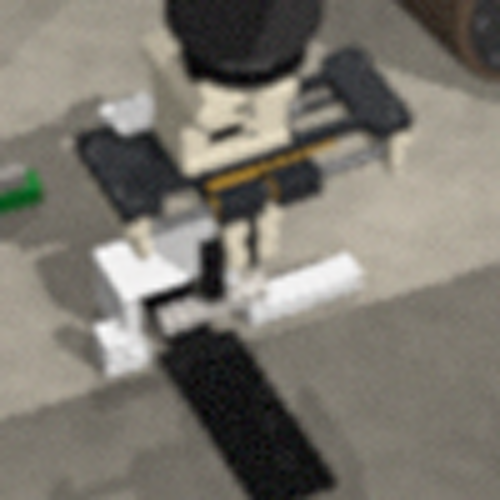

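Contact at about 17 N, with an upward part too, so I need to tell whether it is the end stop or the roof edge. I'll back off slightly and measure the grip.

{"method": "arm_command", "body": {
  "plan": [
    {"dx": 0, "dy": 0.3, "dz": 0, "wx": 0, "wy": 0, "wz": 0},
    {"dx": -0.3, "dy": 0.6, "dz": 0, "wx": 0, "wy": 0, "wz": 0},
    {"dx": -1, "dy": 0.5, "dz": 0, "wx": 0, "wy": 0, "wz": 0},
    {"dx": -1, "dy": 0.5, "dz": 0.5, "wx": 0, "wy": 0, "wz": 0},
    {"dx": -1, "dy": 0, "dz": 1, "wx": 0, "wy": 0, "wz": 0},
    {"dx": -0.5, "dy": 0, "dz": 1, "wx": 0, "wy": 0, "wz": 0},
    {"dx": 0, "dy": 0, "dz": 1, "wx": 0, "wy": 0, "wz": 0},
    {"dx": 0, "dy": 0, "dz": 1, "wx": 0, "wy": 0, "wz": 0},
    {"dx": 0, "dy": 0, "dz": 0.5, "wx": 0, "wy": 0, "wz": 0}
  ]
}}

```text
time_s: 22.95
tcp_pos: [0.4794, -0.1498, 0.1299]
eef_rot: [-71.7, 89.4, 3.7]
contact_force: [0.7, -0.8, 0.1]
gripper_width: 0.0004
```

```bash
cat > meas.py <<'E'
from h import *
import sys
np.set_printoptions(precision=4,suppress=True)
O=np.array([.5204,-.3110]);y=np.array([.2470,.9690]);x=np.array([.969,-.247])
s=r.get_state();X=s['tcp_pos'][:2]-O;print(s['time_s'],s['tcp_pos'],'dock',X@x,X@y)
m=r.camera_model("wrist");p,d=r.capture("wrist");cv2.imwrite(sys.argv[1],p[:,:,::-1])
C=cloud(m,d);z=C[...,2];v,u=np.mgrid[0:400,0:640];g=p.max(2);X=C[...,:2]-O;xx=X@x;yy=X@y
def rect(M,n):
    if M.sum()<5: print(n,M.sum());return
    P=np.c_[xx[M],yy[M]]*1000;c=cv2.minAreaRect(P.astype(np.float32));print(n,M.sum(),np.round(cv2.boxPoints(c),1).tolist(),z[M].mean())
near=(v<235)&(np.abs(xx)<.15)&(yy>-.05)
rect(near&(z>.042)&(z<.052)&(yy<.06)&(abs(xx)<.06)&(g>90),"roof")
rect(near&(z>.068)&(z<.082)&(yy<.08)&(abs(xx)<.09),"grip")
rect(near&(g<65)&(z>.005)&(z<.015)&(yy>.06)&(abs(xx)<.05),"plate")
E
python3 meas.py pics/w19.png
```

```text
22.95 [ 0.4794 -0.1498  0.1299] dock -0.07952214897319533 0.14605141156568408
roof 6700 [[-40.599998474121094, -11.800000190734863], [39.79999923706055, -11.800000190734863], [39.79999923706055, 36.599998474121094], [-40.599998474121094, 36.599998474121094]] 0.045971857107292194
grip 442 [[-26.600000381469727, 51.20000076293945], [-26.5, 38.0], [-9.899999618530273, 38.20000076293945], [-10.0, 51.29999923706055]] 0.07507856625782265
plate 6473 [[-27.700000762939453, 194.0], [-27.399999618530273, 59.900001525878906], [26.600000381469727, 60.0], [26.299999237060547, 194.10000610351562]] 0.009941517790999372
```

View pics/w19.png

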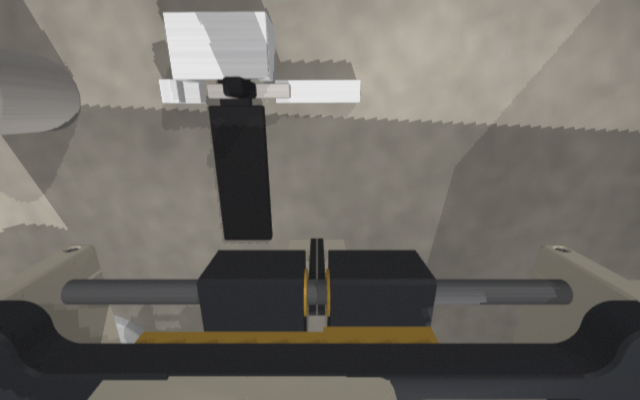

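Grip centre is at dock x −18.2, so travel is about 54.7 mm: the lock is at its end stop. Last checks on the smoother and stack, with the arm lifted clear.

{"method": "arm_command", "body": {
  "plan": [
    {"dx": -1, "dy": 0.3, "dz": 0.3, "wx": 0, "wy": 0, "wz": 0},
    {"dx": -1, "dy": 0.5, "dz": 0.3, "wx": 0, "wy": 0, "wz": 0},
    {"dx": -1, "dy": 0.5, "dz": 0, "wx": 0, "wy": 0, "wz": 0},
    {"dx": -0.5, "dy": 0, "dz": 0, "wx": 0, "wy": 0, "wz": 0},
    {"dx": 0, "dy": 0, "dz": 0, "wx": 0, "wy": 0, "wz": 0}
  ]
}}

```text
time_s: 23.42
tcp_pos: [0.455, -0.1302, 0.2027]
eef_rot: [-73.9, 89.3, 1.7]
contact_force: [0.3, -0.5, -0.3]
gripper_width: -0.0
```

```bash
python3 meas.py pics/w20.png
python3 - <<'E'
from h import *
np.set_printoptions(precision=4,suppress=True)
for n in ("top","scene"):
    m=r.camera_model(n);p,d=r.capture(n);cv2.imwrite(f"pics/{n}20.png",p[:,:,::-1]);C=cloud(m,d);z=C[...,2]
    N=np.hypot(C[...,0]-.547,C[...,1]-.305)<.07
    M=N&(z>.065)
    print(n,'bowl',M.sum(),z[M].max() if M.any() else 0,cv2.minEnclosingCircle((C[M][:,:2]*1000).astype(np.float32)) if M.any() else 0)
    for nm in ("ramekin","disc","bowl"):
        for e in r.spot_point(n,nm)[:1]: print(nm,e['score'],e['centre'], back(m,*e['centre'],z={"ramekin":0,"disc":.042,"bowl":.05}[nm]))
d0=np.load("top0d.npy");p0=cv2.imread("pics/top0.png");p1=cv2.imread("pics/top20.png")
E
```

```text
23.4167 [ 0.455  -0.1302  0.2027] dock -0.10804236929878182 0.1590291210669135
roof 3973 [[-40.79999923706055, -11.0], [39.5, -11.300000190734863], [39.70000076293945, 36.099998474121094], [-40.599998474121094, 36.400001525878906]] 0.04599780502256512
grip 273 [[-27.0, 37.599998474121094], [-10.600000381469727, 37.29999923706055], [-10.399999618530273, 51.5], [-26.700000762939453, 51.70000076293945]] 0.0748884617311845
plate 4572 [[-27.899999618530273, 199.0], [-27.600000381469727, 60.400001525878906], [26.299999237060547, 60.5], [26.0, 199.1999969482422]] 0.009960837157989533
top bowl 536 0.08983885194078972 ((550.43603515625, 309.3428039550781), 46.278072357177734)
ramekin 0.38 [162.3, 264.1] [0.5453 0.3021 0.    ]
disc 0.61 [153.6, 261.9] [0.5492 0.3056 0.042 ]
bowl 0.97 [151.2, 262.2] [0.5485 0.3079 0.05  ]
scene bowl 483 0.09095410855946 ((549.86669921875, 309.7846374511719), 47.05989074707031)
ramekin 0.48 [439.0, 285.5] [0.5437 0.2972 0.    ]
disc 0.75 [312.1, 179.5] [ 0.5793 -0.1865  0.042 ]
bowl 0.74 [442.7, 277.9] [0.5485 0.3021 0.05  ]
```

View pics/top20.png

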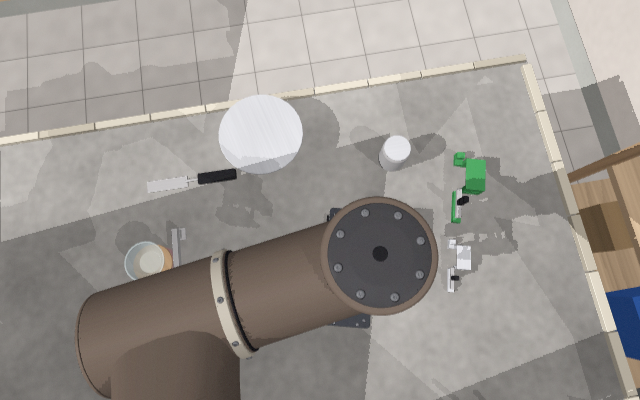

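View pics/scene20.png

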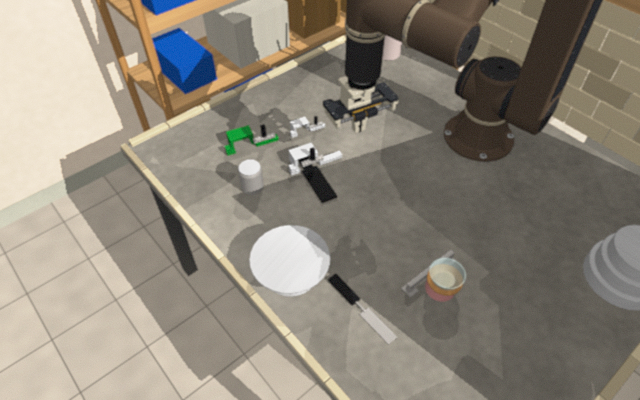

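Run:
```python
from plant import r
print(r.get_state()['contact_force'],r.get_state()['qd'])
print(r.close_job())
```

```text
[-0.24702985 -0.99806937  0.35650093] [ 0.02779263 -0.11877392  0.18544694 -0.03767519 -0.09267346 -0.14107025]
the job is handed in; nothing more can be done
None
```

The job is handed in, at about 23.5 s of the 61 s allowed; it gave no verdict. I drew the smoother out by its knob and let it go about 180 mm clear of the rail. I then took it by the plate, slid it knob first against the dock's back stop, and pushed the lock to its end stop with closed fingers.

**Last checks that agreed**
- **Smoother:** it lies flat, with the plate end at 199–200 mm in the dock's frame, so it is home to about 1 mm and the knob is under the roof.
- **Lock:** the grip measured about 54.5 mm of travel, against a 55 mm end stop.
- **Stack:** ramekin, disc and bowl stand in order behind the rail, the ramekin about 45 mm from it.
- **Bystanders:** turntable, spatula and canister look unmoved in the pictures.
- **Arm:** clear of everything, with no contact force beyond noise.

**Checks that failed or disagreed**
- **First plate grasp:** it closed above the plate. The fingertips sit about 12 mm behind the reported tool point rather than 11 mm ahead of it, so I lowered the arm and gripped again.
- **End-stop push:** the force had an unexplained upward part of about 16 N. I took the end stop as reached from the measured grip position, not from the force.
- **Bowl height and tilt:** the bowl's rim measured about 90 mm high where 86 mm is expected. I put this down to camera error and did not measure the stack's tilt.
- **Bowl centring:** the bowl's centre came out at most about 10 mm off the ramekin's. The cameras do not resolve that finely.
- **Disc:** the scene camera reported it in the wrong place, so only the top view confirms it.

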